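# Set out the food signs and seasoning for a classroom lunch

### The job

Get the serving table ready for the class lunch: press every food sign in the grey rack fully home into the sprung clip of its own colour, upright and about centred in the clip, and stand every toppled seasoning shaker upright, cap up, wholly on the white serving board. The number of signs and shakers varies, and any order will do; leave the pouches, cup, cracker box and spoon where they are.

Things in the scene. Friction and masses are not known exactly. Their poses are not given: they have to be found in the camera images.
- sign_red_center (a point): Centre of the red food sign (if present), a stiff card 6 mm thick, 80 wide, 110 tall, 70 g, upright in the rack at the start. Along its top a grip bar 16 mm thick, 60 long, 24 high, centred 43 mm above this point; thin lower edge 55 mm below it. z up the card, y along its width, x through its thickness; both faces alike.
- sign_yellow_center (a point): Centre of the yellow food sign (if present), a stiff card 6 mm thick, 80 wide, 110 tall, 70 g, upright in the rack at the start. Along its top a grip bar 16 mm thick, 60 long, 24 high, centred 43 mm above this point; thin lower edge 55 mm below it. z up the card, y along its width, x through its thickness; both faces alike.
- sign_green_center (a point): Centre of the green food sign (if present), a stiff card 6 mm thick, 80 wide, 110 tall, 70 g, upright in the rack at the start. Along its top a grip bar 16 mm thick, 60 long, 24 high, centred 43 mm above this point; thin lower edge 55 mm below it. z up the card, y along its width, x through its thickness; both faces alike.
- sign_blue_center (a point): Centre of the blue food sign (if present), a stiff card 6 mm thick, 80 wide, 110 tall, 70 g, upright in the rack at the start. Along its top a grip bar 16 mm thick, 60 long, 24 high, centred 43 mm above this point; thin lower edge 55 mm below it. z up the card, y along its width, x through its thickness; both faces alike.
- clip_red: red sign clip fixed to the table: base 76 x 80 x 12 mm, origin at its underside's centre. Two aluminium jaws (60 mm along y, 2 mm apart) part along x on springs; pressing a card in takes up to 16 N down. Flared lips, tops 62 mm above the table, make a mouth 17 mm wide over x = y = 0. Home: card upright, either way round, lower edge on the base, sign centre 67 mm above the table.
- clip_yellow: yellow sign clip fixed to the table: base 76 x 80 x 12 mm, origin at its underside's centre. Two aluminium jaws (60 mm along y, 2 mm apart) part along x on springs; pressing a card in takes up to 16 N down. Flared lips, tops 62 mm above the table, make a mouth 17 mm wide over x = y = 0. Home: card upright, either way round, lower edge on the base, sign centre 67 mm above the table.
- clip_green: green sign clip fixed to the table: base 76 x 80 x 12 mm, origin at its underside's centre. Two aluminium jaws (60 mm along y, 2 mm apart) part along x on springs; pressing a card in takes up to 16 N down. Flared lips, tops 62 mm above the table, make a mouth 17 mm wide over x = y = 0. Home: card upright, either way round, lower edge on the base, sign centre 67 mm above the table.
- clip_blue: blue sign clip fixed to the table: base 76 x 80 x 12 mm, origin at its underside's centre. Two aluminium jaws (60 mm along y, 2 mm apart) part along x on springs; pressing a card in takes up to 16 N down. Flared lips, tops 62 mm above the table, make a mouth 17 mm wide over x = y = 0. Home: card upright, either way round, lower edge on the base, sign centre 67 mm above the table.
- rack: Grey sign rack fixed to the table, 215 x 96 mm, origin at the centre of its underside. Four slots 55 mm apart along its x, between ribs whose tops are 46 mm above the table; a sign stands in a slot 8 mm wide with its lower edge 6 mm above the table, its thickness along the rack's x.
- shaker_brown_center (a point): Centre of the brown seasoning shaker (when present): a closed square jar, 56 x 56 mm in section and 110 mm long with its white round cap (44 mm across, 25 mm long), about 240 g, bottom-heavy. x runs from foot to cap: this point is 55 mm from the foot and 55 mm from the cap's end. It starts lying on one flat side, x level and z up; upright means x up.
- shaker_black_center (a point): Centre of the black seasoning shaker (when present): a closed square jar, 56 x 56 mm in section and 110 mm long with its white round cap (44 mm across, 25 mm long), about 240 g, bottom-heavy. x runs from foot to cap: this point is 55 mm from the foot and 55 mm from the cap's end. It starts lying on one flat side, x level and z up; upright means x up.
- board: White serving board fixed to the table, 150 mm (x) x 200 mm (y), 12 mm thick; origin at the centre of its underside.
- pouch_brown: Bystander, to be left where it is: brown flat food pouch, 100 x 60 x 14 mm.
- pouch_blue: Bystander, to be left where it is: blue flat food pouch, 130 x 90 x 14 mm.
- pouch_green: Bystander, to be left where it is: green flat food pouch, 120 x 85 x 20 mm.
- cup: Bystander, to be left where it is: red plastic cup, 72 mm across, 90 mm tall.
- cracker_box: Bystander, to be left where it is: cardboard cracker box, 50 x 110 x 70 mm tall.
- spoon: Bystander, to be left where it is: steel spoon, 160 mm long.

How it is judged:
At the end, for the whole second after the job is handed in: Each sign present is in its own colour's clip: lower edge within 4 mm of the base, within 15 mm of the middle of the jaws, upright (0.08 rad), along the jaws (0.12 rad). Each shaker present stands cap up (0.08 rad) on the board, centre 20 mm inside its edge. All at rest (x of sign_red_center in the frame of clip_red between -0.006 and 0.006 m and y of sign_red_center in the frame of clip_red between -0.015 and 0.015 m and z of sign_red_center in the frame of clip_red between 0.062 and 0.071 m and angle between each of sign_red_center, sign_yellow_center, sign_green_center, sign_blue_center's own z axis and vertical below 0.08 rad and angle between the x axis of sign_red_center and the x axis of clip_red, either way round below 0.12 rad and linear speed of each of sign_red, sign_yellow, sign_green, sign_blue, shaker_brown, shaker_black below 0.02 m/s and x of sign_yellow_center in the frame of clip_yellow between -0.006 and 0.006 m and y of sign_yellow_center in the frame of clip_yellow between -0.015 and 0.015 m and z of sign_yellow_center in the frame of clip_yellow between 0.062 and 0.071 m and angle between the x axis of sign_yellow_center and the x axis of clip_yellow, either way round below 0.12 rad and x of sign_green_center in the frame of clip_green between -0.006 and 0.006 m and y of sign_green_center in the frame of clip_green between -0.015 and 0.015 m and z of sign_green_center in the frame of clip_green between 0.062 and 0.071 m and angle between the x axis of sign_green_center and the x axis of clip_green, either way round below 0.12 rad and x of sign_blue_center in the frame of clip_blue between -0.006 and 0.006 m and y of sign_blue_center in the frame of clip_blue between -0.015 and 0.015 m and z of sign_blue_center in the frame of clip_blue between 0.062 and 0.071 m and angle between the x axis of sign_blue_center and the x axis of clip_blue, either way round below 0.12 rad and x of shaker_brown_center in the frame of board between -0.055 and 0.055 m and y of shaker_brown_center in the frame of board between -0.08 and 0.08 m and angle between each of shaker_brown_center, shaker_black_center's own x axis and vertical below 0.08 rad and z of shaker_brown_center in the frame of board between 0.062 and 0.072 m and x of shaker_black_center in the frame of board between -0.055 and 0.055 m and y of shaker_black_center in the frame of board between -0.08 and 0.08 m and z of shaker_black_center in the frame of board between 0.062 and 0.072 m); the robot touches nothing.
It fails at once if a pouch, the cup, the cracker box or the spoon is shifted by more than 30 mm (distance of any of pouch_brown, pouch_blue, pouch_green, cup, cracker_box, spoon from where it was at the start of the episode above 0.03 m).
Of sign_red, sign_yellow, sign_green, sign_blue only 3 to 4 are there at a start; the rules pass over those that are not, and their reading is None.
Of shaker_brown, shaker_black only 1 to 2 are there at a start; the rules pass over those that are not, and their reading is None.
At some moment in a run one of shaker_brown, shaker_black may be knocked a few centimetres aside while the robot is not near it.
It also fails if it takes over 210 s, if anything falls off the work surface, if the arm or the gripper's body presses on something with over 40 N, if the wrist force passes 120 N, or if a joint passes its speed limit or range.

### The arm

A 7-joint arm with a two-finger parallel gripper is mounted at the origin on the work surface. World frame = base frame: x ahead of the robot, y to its left, z up, the work surface at z = 0. Lengths are in m, angles in rad, forces in N, time in s.
With the tool pointing down it reaches from about 0.4 to 0.75 m from the base axis. Payload 19.5 kg.
Tool frame: the origin (TCP) lies on the centre line of the jaws, within the pads' length; the fingertips stand 25 mm ahead of it and the grasp point (between the pads) lies 6 mm ahead of it; z points along the fingers, y is the line along which they close (so a half turn about z gives the same grasp; the last joint's range is limited). The gripper opens to 85 mm and grips with 20 to 120 N. Pads are 22 mm wide; open, the fingers measure 114 mm over their backs; the gripper's body (76 mm by 85 mm) begins 54 mm behind the grasp point. The pads swing forward as they close: fully open they stand 13 mm farther back than shut.
Start: joints at [-1.25, 0.707, -0.028, 1.485, 0.022, 0.951, -0.075], TCP at [0.204, 0.538, 0.229] pointing down, gripper open.
Joint ranges: [-2.71, 2.71], [-0.32, 2.16], [-1.57, 1.52], [0, 2.45], [-1.46, 4.6], [0, 2.02], [-2.83, 2.83]. Speed limits (rad/s): [1.89, 1.89, 2.57, 2.57, 3.01, 3.01, 3.01].

### API

Orientations are given as a unit quaternion [w, x, y, z].
In Python, from cell import read_state, vision, close_job gives the robot as it stands.
- The arm moves only by the tool play_rows, never from a script. Its argument "series" is a list of rows, each an object with "offset": the shift along the tool's x, y, z in mm, a list of three; "rot": the turn, a rotation vector about the tool's x, y, z in rad, a list of three; "fingers": the finger opening in mm, from 0 to 85.4. A call has 1 to 8 rows; each row is the pose to reach, as a shift and turn from the pose commanded when the call began, along the tool's axes at that moment; what a row does not reach only later rows make up. A row lasts 1/8 s, in which the tool goes at most 62.5 mm and 10.7 degrees, less where a joint would pass 70% of its speed; a pose out of reach is approached as far as the arm can. A call with a gripper value outside its range is refused whole. The fingers move at their own pace and stop on an object; "newtons" is the grip in N (left out, the last holds). Time passes only in rows, so rows that repeat a pose let the fingers close. It gives the time, the measured TCP pose, the force, the opening and the grip force at its end, in the units of the state.
- read_state(): the state, without advancing time (a new reading comes with each control period).
- vision.snapshot(name): name is "scene" or "side" or "wrist"; returns (picture, depth): 420x560x3 uint8, red, green, blue; 420x560 float32, m along the optical axis (not along the pixel's ray), 0 where there is no reading.
- vision.camera_info(name): a dict with "fx", "fy", "cx", "cy" (pixels), "k1" (the pictures are not rectified: a ray, as slopes to the right and down, at radius r is drawn at 1 + k1 r^2 times it, then the intrinsics apply), "extrinsics" (4x4, takes a point from camera to world coordinates). Camera axes: x right, y up, looking along -z (the intrinsics and any distortion apply to the point x, -y, -z); pixel columns grow to the right and rows downward; lengths in m; the calibration is good to about 2 mm. A picture is of the moment at which its call begins: read the wrist's pose just before it. camera_info takes no time and is no camera call; for the wrist camera it gives the pose at the moment of the call.
- close_job(): hands the job in; it is judged then, once.
The state is a dict: "time_s": time; "joint_positions": joint angles; "qvel": joint speeds; "tau": joint torques, N m; "tcp_pos": TCP position; "eef_rot": TCP orientation; "ft_force": force on the tool from outside, world axes, zero at the start; "wrist_torque": the same for the moment, N m; "grip_width": finger opening in m; "grip_force": force on a finger pad.
Only numpy, scipy, OpenCV 4.12 (cv2) and the standard library are available. Lean on these libraries where they do the work, as an engineer would, in place of code of your own. Each camera call takes 0.05 s, during which the arm holds its last target. There are 200 camera calls.

## Working session

There is one attempt and no reset: what is moved stays moved. The work goes in short steps, Python scripts to look and compute and a tool call to move; the robot and the scene stay as the last step left them, time stands still between calls to the robot, and variables do not carry over. Pictures are saved under pics/ and viewed, at most 14 in all, crops included, and the job is handed in when it is done.

Besides the shell and the picture viewer there is one more tool, called after "Call:" as name([rows], argument=value, ...), one row to a line, values as JSON. play_rows: Moves the arm, as the interface text tells. Its arguments: {"type":"object","properties":{"series":{"type":"array","items":{"type":"object","properties":{"offset":{"type":"array","items":{"type":"number"}},"rot":{"type":"array","items":{"type":"number"}},"fingers":{"type":"number"}}}},"newtons":{"type":"number"}},"required":["series"]}

```bash
ls; mkdir -p pics; cat > h.py <<'E'
import numpy as np, cv2
from cell import read_state, vision, close_job
from scipy.spatial.transform import Rotation as R
def snap(n):
    s=read_state(); i=vision.camera_info(n); p,d=vision.snapshot(n); return p,d,i
def cloud(d,i):
    K=np.array([[i['fx'],0,i['cx']],[0,i['fy'],i['cy']],[0,0,1.]])
    h,w=d.shape; u,v=np.meshgrid(np.arange(w),np.arange(h))
    q=cv2.undistortPoints(np.stack([u,v],-1).reshape(-1,1,2).astype(float),K,np.array([i['k1'],0,0,0.])).reshape(h,w,2)
    P=np.stack([q[...,0]*d,-q[...,1]*d,-d],-1); E=np.array(i['extrinsics'])
    return P@E[:3,:3].T+E[:3,3]
def save(n,p): cv2.imwrite('pics/'+n+'.png',p[...,::-1])
E
python3 - <<'E'
from h import *
for n in ('scene','side','wrist'):
    p,d,i=snap(n); save(n+'0',p); np.savez('/tmp/'+n,p=p,d=d,P=cloud(d,i)); print(n,i['fx'],i['k1'],np.round(i['extrinsics'],3).tolist())
s=read_state();print(s)
E
```

```text
pics
scene 414.3011217410104 -0.048089919843428724 [[-0.879, -0.414, 0.237, 0.829], [0.477, -0.749, 0.459, 0.469], [-0.013, 0.517, 0.856, 0.987], [0.0, 0.0, 0.0, 1.0]]
side 452.95595965639313 -0.05246260852929271 [[0.897, 0.346, -0.276, 0.188], [-0.443, 0.705, -0.554, -0.807], [0.003, 0.619, 0.785, 1.145], [0.0, 0.0, 0.0, 1.0]]
wrist 330.08858913818136 -0.058136741998978475 [[0.355, -0.891, -0.284, 0.132], [0.935, 0.338, 0.109, 0.566], [-0.002, -0.304, 0.953, 0.374], [0.0, 0.0, 0.0, 1.0]]
{'time_s': 0.15, 'joint_positions': array([-1.24965573,  0.70694144, -0.02761029,  1.4848769 ,  0.02199807,
        0.95090013, -0.07549094]), 'qvel': array([ 0.00079846, -0.00232533, -0.00178981, -0.00245664, -0.0002809 ,
        0.00092316, -0.00171482]), 'tau': array([-3.23022164e-05, -8.83294630e+01,  1.23428330e+00, -2.36188263e+01,
        1.67833938e-02,  5.34551684e-03, -2.15327395e-05]), 'tcp_pos': array([0.20401616, 0.53737944, 0.22874906]), 'eef_rot': array([-6.22844251e-05,  1.80426354e-01,  9.83588410e-01, -4.06985242e-04]), 'ft_force': array([-0.29509995, -0.10800474, -0.22041428]), 'wrist_torque': array([ 0.02744902,  0.03873223, -0.0519422 ]), 'grip_force': 0.0, 'grip_width': 0.08521551915002873}
```

View pics/scene0.png

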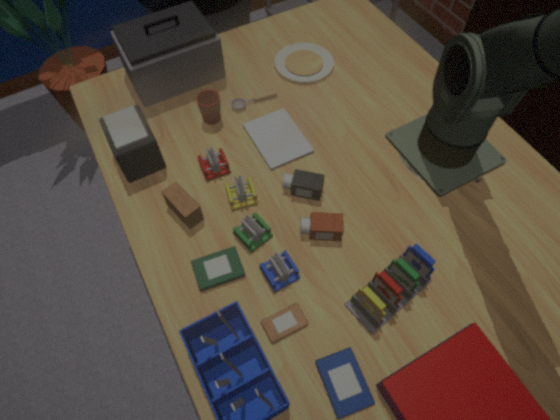

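View pics/side0.png

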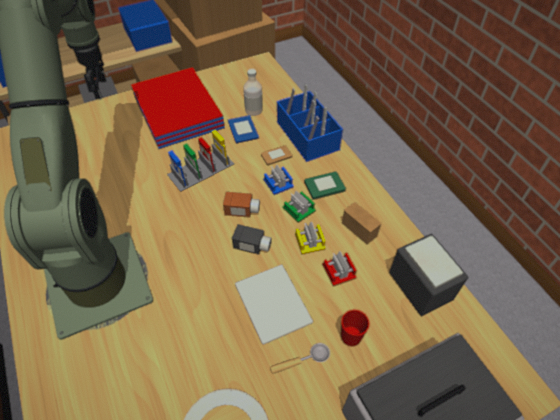

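The scene view shows four signs in the rack (yellow 370,300; red 388,285; green 405,268; blue 420,255). The clips are red (213,163), yellow (241,193), green (253,231) and blue (280,269). The black shaker is at (303,185), the brown one at (323,226), both with caps to the left, and the board is at (278,138). The side view agrees.

```bash
cat > m.py <<'E'
from h import *
for n in ('scene','side'):
    f=np.load('/tmp/%s.npz'%n); p,P,d=f['p'],f['P'],f['d']
    h=cv2.cvtColor(p,cv2.COLOR_RGB2HSV).astype(int); H,S,V=h[...,0],h[...,1],h[...,2]
    ok=(d>0)&(P[...,0]>0.1)&(P[...,0]<0.95)&(abs(P[...,1])<0.75); z=P[...,2]
    hue={'red':(H<6)|(H>173),'yellow':(H>23)&(H<36),'green':(H>45)&(H<85),'blue':(H>100)&(H<130)}
    def comps(nm,m,mn=25,mx=4000):
        k,l,s,c=cv2.connectedComponentsWithStats((m&ok).astype(np.uint8))
        for j in range(1,k):
            if mn<s[j,4]<mx:
                q=P[l==j]; r=cv2.minAreaRect((q[:,:2]*1000).astype(np.float32))
                print(n,nm,s[j,4],'px',c[j].round(),'rect',np.round(r[0],1),np.round(r[1],1),round(r[2],1),'z',np.round(np.percentile(q[:,2],[5,50,95])*1000))
    for k,m in hue.items():
        comps(k+'_low',m&(S>110)&(z<.03)&(z>.004),40); comps(k+'_hi',m&(S>110)&(z>.09)&(z<.13),15,600)
    comps('board',(S<60)&(V>90)&(z<.025)&(z>.004),300,9000)
    comps('shk',(z>.045)&(z<.065),150)
E
python3 m.py
```

```text
scene red_low 98 px [216. 172.] rect [ 650.7 -246.8] [27.9 61.5] 84.7 z [ 8. 11. 16.]
scene red_hi 197 px [391. 283.] rect [452.8 293.4] [17.8 57.7] 11.1 z [110. 115. 118.]
scene yellow_low 41 px [233. 192.] rect [ 636.9 -158.2] [29. 15.] 73.6 z [ 9. 11. 15.]
scene yellow_low 48 px [250. 200.] rect [ 605.5 -110.3] [26.4 19.7] 63.3 z [ 8. 12. 17.]
scene yellow_low 43 px [236. 204.] rect [ 646.1 -121.1] [24.8 17.6] 72.0 z [ 8. 11. 14.]
scene yellow_hi 217 px [373. 298.] rect [508.  299.7] [16.1 68.6] 12.2 z [107. 115. 118.]
scene green_hi 85 px [410. 271.] rect [398.3 290.1] [15.  47.6] 5.6 z [109. 115. 117.]
scene blue_low 51 px [272. 273.] rect [656.1 106.9] [11.9 29.6] 1.5 z [ 9. 12. 14.]
scene blue_low 122 px [285. 282.] rect [636.9 142.7] [67.5 18.7] 1.5 z [ 8. 12. 15.]
scene blue_low 898 px [218. 338.] rect [840.9 190.4] [130.3  54.8] 0.6 z [ 4.  6. 20.]
scene blue_low 1096 px [234. 369.] rect [840.9 272.4] [ 61.9 129.6] 89.5 z [ 4.  6. 23.]
scene blue_low 1289 px [344. 384.] rect [638.3 412.2] [124.3  84.6] 81.7 z [11. 14. 16.]
scene blue_low 1139 px [251. 401.] rect [841.1 353.
[... 3652 characters left out ...]
479.2] [ 72.5 195.9] 64.2 z [ 6. 11. 17.]
side shk 1115 px [171.  97.] rect [448.  634.5] [259.9 228.2] 0.5 z [59. 63. 65.]
side shk 482 px [189. 124.] rect [448.2 486.6] [261.9  87.8] 1.4 z [48. 60. 65.]
side shk 273 px [309. 138.] rect [786.6 246.5] [123.2 272.6] 30.1 z [46. 55. 64.]
side shk 479 px [239. 200.] rect [482.3  58.5] [ 60.2 110.7] 57.8 z [46. 55. 60.]
side shk 164 px [360. 225.] rect [ 762.1 -186.3] [ 45.  118.6] 37.1 z [46. 55. 64.]
side shk 567 px [250. 236.] rect [455.4 -81.5] [ 59.3 110.7] 45.2 z [47. 56. 60.]
side shk 174 px [341. 262.] rect [ 644.3 -275.5] [62.8 24.7] 82.9 z [46. 55. 64.]
side shk 283 px [418. 290.] rect [ 790.4 -448.2] [ 92.2 193.8] 36.1 z [46. 54. 64.]
```

```bash
cat > go.py <<'E'
# go.py x y z closing_angle_deg [tilt_deg azim_deg]: TCP (mm), closing axis dir (mod 180), approach tilt from down toward azim
from h import *
import sys
a=[float(v) for v in sys.argv[1:]]
s=read_state(); q=s['eef_rot']; R0=R.from_quat([q[1],q[2],q[3],q[0]])
t=np.array(a[:3]); best=None
for k in (0,180):
    c=np.deg2rad(a[3]+k); y=np.array([np.cos(c),np.sin(c),0])
    tl,az=(np.deg2rad(a[4:6]) if len(a)>4 else (0,0))
    d=np.array([np.sin(tl)*np.cos(az),np.sin(tl)*np.sin(az),-np.cos(tl)]); y-=d*(y@d); y/=np.linalg.norm(y)
    T=R.from_matrix(np.stack([np.cross(y,d),y,d],1)); rv=(R0.inv()*T).as_rotvec()
    o=R0.inv().apply(t-s['tcp_pos']*1000)
    print('offset',o.round(1).tolist(),'rot',rv.round(3).tolist(),'deg',round(np.degrees(np.linalg.norm(rv))))
print('tcp',(s['tcp_pos']*1000).round(1),'axes\n',R0.as_matrix().round(3),'\njoints',s['joint_positions'].round(2),'t',s['time_s'],'grip',s['grip_width'],s['grip_force'],s['ft_force'].round(1))
E
python3 go.py 560 30 330 0
python3 go.py 560 30 330 90
```

```text
offset [-512.9, -348.1, -101.0] rot [-0.001, 0.001, 1.208] deg 69
offset [-512.9, -348.1, -101.0] rot [-0.001, -0.001, -1.934] deg 111
tcp [204.  537.4 228.7] axes
 [[-0.935  0.355 -0.   ]
 [ 0.355  0.935 -0.001]
 [-0.    -0.001 -1.   ]] 
joints [-1.25  0.71 -0.03  1.48  0.02  0.95 -0.08] t 0.15 grip 0.08521551915002873 0.0 [-0.3 -0.1 -0.2]
offset [-512.9, -348.1, -101.0] rot [-0.001, -0.0, -0.363] deg 21
offset [-512.9, -348.1, -101.0] rot [-0.0, 0.001, 2.779] deg 159
tcp [204.  537.4 228.7] axes
 [[-0.935  0.355 -0.   ]
 [ 0.355  0.935 -0.001]
 [-0.    -0.001 -1.   ]] 
joints [-1.25  0.71 -0.03  1.48  0.02  0.95 -0.08] t 0.15 grip 0.08521551915002873 0.0 [-0.3 -0.1 -0.2]
```

Call:
play_rows([
  {"offset": [-300, -150, -120], "rot": [0, 0, 0.6]},
  {"offset": [-300, -150, -120], "rot": [0, 0, 0.6]},
  {"offset": [-300, -150, -120], "rot": [0, 0, 0.6]},
  {"offset": [-300, -150, -120], "rot": [0, 0, 0.6]},
  {"offset": [-300, -150, -120], "rot": [0, 0, 0.6]},
  {"offset": [-590, -450, -120], "rot": [0, 0, 1.2]},
  {"offset": [-590, -450, -120], "rot": [0, 0, 1.2]},
  {"offset": [-590, -450, -120], "rot": [0, 0, 1.2]},
])

```text
$.series[0]: bad value
```

```bash
python3 go.py 590 -85 350 0
```

```text
offset [-581.8, -445.0, -120.9] rot [-0.001, 0.001, 1.208] deg 69
offset [-581.8, -445.0, -120.9] rot [-0.001, -0.001, -1.934] deg 111
tcp [204.  537.4 228.7] axes
 [[-0.935  0.355 -0.   ]
 [ 0.355  0.935 -0.001]
 [-0.    -0.001 -1.   ]] 
joints [-1.25  0.71 -0.03  1.48  0.02  0.95 -0.08] t 0.15 grip 0.08521551915002873 0.0 [-0.3 -0.1 -0.2]
```

Call:
play_rows([
  {"offset": [-300, -150, -120], "rot": [0, 0, 0.6], "fingers": 40},
  {"offset": [-300, -150, -120], "rot": [0, 0, 0.6], "fingers": 40},
  {"offset": [-300, -150, -120], "rot": [0, 0, 0.6], "fingers": 40},
  {"offset": [-300, -150, -120], "rot": [0, 0, 0.6], "fingers": 40},
  {"offset": [-300, -150, -120], "rot": [0, 0, 0.6], "fingers": 40},
  {"offset": [-590, -450, -120], "rot": [0, 0, 1.2], "fingers": 40},
  {"offset": [-590, -450, -120], "rot": [0, 0, 1.2], "fingers": 40},
  {"offset": [-590, -450, -120], "rot": [0, 0, 1.2], "fingers": 40},
])

```text
time_s: 1.15
tcp_pos: [0.483, 0.1494, 0.3405]
eef_rot: [-0.0, 0.693, 0.721, 0.0]
ft_force: [0.5, 0.8, 0.1]
grip_width: 0.0397
grip_force: 0.0
```

```bash
python3 go.py 590 -85 350 0
```

```text
offset [-238.4, 97.7, -9.5] rot [0.0, -0.0, 0.04] deg 2
offset [-238.4, 97.7, -9.5] rot [0.0, 0.0, -3.102] deg 178
tcp [483.  149.4 340.5] axes
 [[-0.04   0.999  0.   ]
 [ 0.999  0.04   0.   ]
 [ 0.     0.    -1.   ]] 
joints [-0.54  0.5   0.31  1.53 -0.16  1.14 -0.16] t 1.15 grip 0.039666451197587424 0.0 [0.5 0.8 0.1]
```

Call:
play_rows([
  {"offset": [-238, 98, -9], "rot": [0, 0, 0.04], "fingers": 40},
  {"offset": [-238, 98, -9], "rot": [0, 0, 0.04], "fingers": 40},
  {"offset": [-238, 98, -9], "rot": [0, 0, 0.04], "fingers": 40},
  {"offset": [-238, 98, -9], "rot": [0, 0, 0.04], "fingers": 40},
  {"offset": [-238, 98, -9], "rot": [0, 0, 0.04], "fingers": 40},
  {"offset": [-238, 98, -9], "rot": [0, 0, 0.04], "fingers": 40},
  {"offset": [-238, 98, -9], "rot": [0, 0, 0.04], "fingers": 40},
])

```text
time_s: 2.02
tcp_pos: [0.5911, -0.0805, 0.3496]
eef_rot: [-0.0, 0.705, 0.71, 0.0]
ft_force: [0.9, -0.1, 0.5]
grip_width: 0.0399
grip_force: 0.0
```

```bash
python3 - <<'E'
from h import *
p,d,i=snap('wrist'); save('w1',p); P=cloud(d,i); np.savez('/tmp/wrist',p=p,d=d,P=P)
s=read_state(); print(s['tcp_pos'],s['qvel'].round(3))
z=P[...,2]
h=cv2.cvtColor(p,cv2.COLOR_RGB2HSV).astype(int)
k,l,st,c=cv2.connectedComponentsWithStats(((d>0)&(z>.04)&(z<.066)).astype(np.uint8))
for j in range(1,k):
    if st[j,4]>150:
        q=P[l==j]; r=cv2.minAreaRect((q[:,:2]*1000).astype(np.float32))
        print(st[j,4],c[j].round(),np.median(p[l==j],0),np.round(r[0],1),np.round(r[1],1),round(r[2],1),np.percentile(q[:,2]*1000,[5,50,95]).round())
E
```

```text
[ 0.59105309 -0.08061104  0.34962523] [ 0.001 -0.     0.004 -0.005 -0.001  0.001  0.002]
728 [326.  18.] [82. 79. 78.] [638.4 103.3] [22.7 41.9] 1.6 [46. 57. 63.]
3978 [197.  52.] [137.  90.  64.] [484.   60.5] [ 56.8 109.9] 57.9 [46. 56. 58.]
892 [330. 119.] [112. 108. 102.] [647.6 -17.6] [24.5 59.7] 12.1 [46. 58. 63.]
3211 [185. 161.] [70. 68. 68.] [457.8 -77.9] [ 57.4 110.3] 46.9 [45. 56. 58.]
751 [306. 211.] [114. 108. 101.] [ 619.3 -142.7] [60.2 24. ] 77.5 [45. 57. 63.]
532 [403. 217.] [59. 44. 31.] [ 757.8 -167.2] [119.2  44.4] 79.6 [41. 54. 65.]
591 [319. 292.] [108. 104. 102.] [ 644.9 -273.7] [62.2 24.2] 85.1 [43. 55. 63.]
260 [275. 372.] [54. 10.  9.] [ 574.9 -435. ] [20.8 56.2] 83.1 [41. 51. 63.]
```

View pics/w1.png

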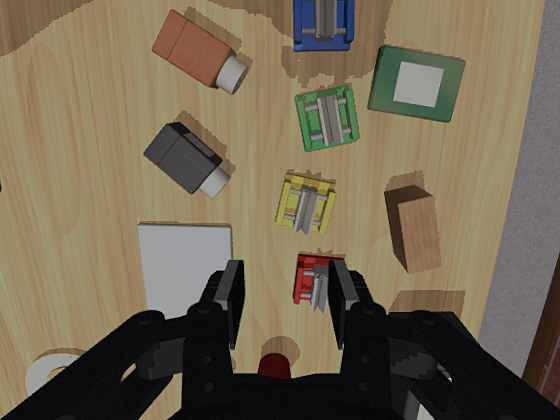

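The wrist view confirms the clips and shakers within about 1 mm of the scene view: green clip (330,119), yellow (306,211), red (319,292), black shaker (185,161), brown (197,52). First I'll take the red sign.

```bash
python3 go.py 454 294 240 10.6
```

```text
offset [375.6, -134.3, 109.8] rot [0.0, -0.0, -0.178] deg 10
offset [375.6, -134.3, 109.8] rot [-0.001, -0.0, 2.964] deg 170
tcp [591.1 -80.6 349.6] axes
 [[-0.007  1.     0.   ]
 [ 1.     0.007  0.   ]
 [ 0.     0.    -1.   ]] 
joints [-0.05  0.66  0.3   1.17 -0.19  1.34  0.24] t 2.075 grip 0.0399762484955993 0.0 [-0.3  0.5 -0.5]
```

Call:
play_rows([
  {"offset": [375, -134, 60], "rot": [0, 0, -0.178], "fingers": 40},
  {"offset": [375, -134, 60], "rot": [0, 0, -0.178], "fingers": 40},
  {"offset": [375, -134, 60], "rot": [0, 0, -0.178], "fingers": 40},
  {"offset": [375, -134, 60], "rot": [0, 0, -0.178], "fingers": 40},
  {"offset": [375, -134, 60], "rot": [0, 0, -0.178], "fingers": 40},
  {"offset": [375, -134, 110], "rot": [0, 0, -0.178], "fingers": 40},
  {"offset": [375, -134, 110], "rot": [0, 0, -0.178], "fingers": 40},
  {"offset": [375, -134, 110], "rot": [0, 0, -0.178], "fingers": 40},
])

```text
time_s: 3.08
tcp_pos: [0.4525, 0.2952, 0.2379]
eef_rot: [-0.001, 0.637, 0.771, -0.001]
ft_force: [0.3, -0.3, 1.1]
grip_width: 0.0399
grip_force: 0.0
```

```bash
cat > sg.py <<'E'
from h import *
p,d,i=snap('wrist'); P=cloud(d,i); z=P[...,2]
k,l,st,c=cv2.connectedComponentsWithStats(((d>0)&(z>.108)&(z<.122)&(P[...,0]<.6)).astype(np.uint8))
for j in range(1,k):
    if st[j,4]>150:
        q=P[l==j]; r=cv2.minAreaRect((q[:,:2]*1000).astype(np.float32))
        print(st[j,4],c[j].round(),np.median(p[l==j],0),np.round(r[0],1),np.round(r[1],1),round(r[2],1))
E
python3 sg.py; python3 go.py 454 294 110 10.6
```

```text
1400 [158. 201.] [ 54.  96. 169.] [344.9 275.2] [16.2 59.2] 9.4
1366 [222. 201.] [ 77. 145.  90.] [399.  285.1] [16.4 60.1] 10.3
1398 [350. 202.] [170. 171.  83.] [506.4 304.9] [16.4 59.9] 10.1
1310 [285. 204.] [162.  61.  56.] [452.7 293.3] [15.9 59.5] 10.3
offset [0.6, 0.3, 129.1] rot [-0.001, 0.0, 0.002] deg 0
offset [0.6, 0.3, 129.1] rot [-0.001, -0.002, -3.14] deg 180
tcp [453.9 293.4 239.1] axes
 [[-0.185  0.983 -0.001]
 [ 0.983  0.185 -0.001]
 [-0.    -0.001 -1.   ]] 
joints [-0.77  0.66  0.25  1.6  -0.2   0.91 -0.26] t 3.125 grip 0.04034112907699686 0.0 [ 1.  -0.9  1. ]
```

Call:
play_rows([
  {"offset": [0, -1, 60], "rot": [0, 0, 0], "fingers": 40},
  {"offset": [0, -1, 110], "rot": [0, 0, 0], "fingers": 40},
  {"offset": [0, -1, 129], "rot": [0, 0, 0], "fingers": 40},
  {"offset": [0, -1, 129], "rot": [0, 0, 0], "fingers": 40},
  {"offset": [0, -1, 129], "rot": [0, 0, 0], "fingers": 5},
  {"offset": [0, -1, 129], "rot": [0, 0, 0], "fingers": 5},
  {"offset": [0, -1, 129], "rot": [0, 0, 0], "fingers": 5},
  {"offset": [0, -1, 129], "rot": [0, 0, 0], "fingers": 5},
], newtons=90)

```text
time_s: 4.12
tcp_pos: [0.4551, 0.2923, 0.1121]
eef_rot: [0.001, 0.639, 0.769, 0.001]
ft_force: [-0.6, 0.1, 11.5]
grip_width: 0.0104
grip_force: 88.4
```

```bash
python3 go.py 645 -274.5 240 -6
```

```text
offset [-591.8, 83.8, -128.2] rot [0.003, -0.001, 0.288] deg 17
offset [-591.8, 83.8, -128.2] rot [0.002, 0.004, -2.854] deg 163
tcp [455.1 292.3 112.1] axes
 [[-0.182  0.983  0.003]
 [ 0.983  0.182  0.001]
 [ 0.001  0.003 -1.   ]] 
joints [-0.73  0.83  0.19  1.75 -0.25  0.58 -0.21] t 4.125 grip 0.01044999772929965 88.36360730230808 [-0.6  0.1 11.5]
```

Call:
play_rows([
  {"offset": [0, 0, -30], "rot": [0, 0, 0], "fingers": 5},
  {"offset": [0, 0, -70], "rot": [0, 0, 0], "fingers": 5},
  {"offset": [0, 0, -130], "rot": [0, 0, 0], "fingers": 5},
  {"offset": [0, 0, -130], "rot": [0, 0, 0], "fingers": 5},
  {"offset": [0, 0, -130], "rot": [0, 0, 0], "fingers": 5},
])

```text
time_s: 4.75
tcp_pos: [0.454, 0.292, 0.2407]
eef_rot: [0.0, 0.639, 0.769, 0.0]
ft_force: [0.5, 0.5, -1.8]
grip_width: 0.0104
grip_force: 88.3
```

```bash
python3 - <<'E'
from h import *
a,d,i=snap('wrist'); b,_,_=snap('side'); save('w2',np.hstack([a[60:360],cv2.resize(b[90:240,110:310],(400,300))])[:, :960][:, 160:])
E
python3 go.py 645 -274.5 240 -6
```

```text
offset [-591.7, 84.6, 0.1] rot [-0.001, 0.001, 0.288] deg 17
offset [-591.7, 84.6, 0.1] rot [-0.001, -0.001, -2.853] deg 163
tcp [453.9 291.8 239.9] axes
 [[-0.182  0.983 -0.001]
 [ 0.983  0.182 -0.001]
 [-0.    -0.001 -1.   ]] 
joints [-0.77  0.66  0.26  1.6  -0.2   0.91 -0.25] t 4.85 grip 0.010261042163389925 88.2985844090581 [-0.3 -0.1 -1.7]
```

View pics/w2.png

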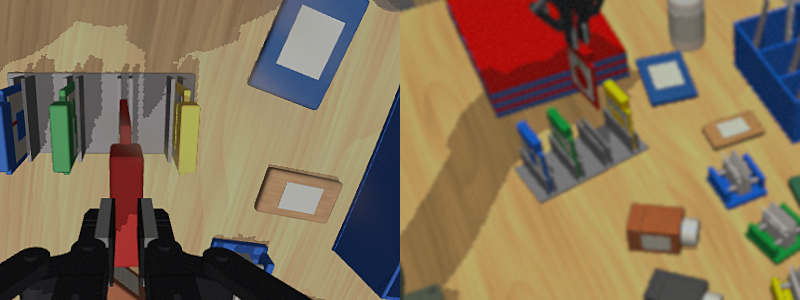

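Red sign is held upright between the pads, with its slot in the rack empty. Carry it to its clip.

Call:
play_rows([
  {"offset": [-591, 84, 0], "rot": [0, 0, 0.288], "fingers": 5},
  {"offset": [-591, 84, 0], "rot": [0, 0, 0.288], "fingers": 5},
  {"offset": [-591, 84, 0], "rot": [0, 0, 0.288], "fingers": 5},
  {"offset": [-591, 84, 0], "rot": [0, 0, 0.288], "fingers": 5},
  {"offset": [-591, 84, 0], "rot": [0, 0, 0.288], "fingers": 5},
  {"offset": [-591, 84, 0], "rot": [0, 0, 0.288], "fingers": 5},
  {"offset": [-591, 84, 0], "rot": [0, 0, 0.288], "fingers": 5},
  {"offset": [-591, 84, 0], "rot": [0, 0, 0.288], "fingers": 5},
])

```text
time_s: 5.85
tcp_pos: [0.6138, -0.1838, 0.2396]
eef_rot: [-0.001, 0.743, 0.669, -0.0]
ft_force: [1.1, 0.4, 0.3]
grip_width: 0.0101
grip_force: 88.3
```

```bash
python3 go.py 645 -274.5 230 -6
```

```text
offset [-87.0, 40.5, 9.5] rot [-0.001, -0.0, 0.0] deg 0
offset [-87.0, 40.5, 9.5] rot [0.001, -0.002, -3.141] deg 180
tcp [ 613.8 -183.8  239.6] axes
 [[ 0.104  0.995 -0.001]
 [ 0.995 -0.104  0.001]
 [ 0.    -0.001 -1.   ]] 
joints [ 0.13  0.82  0.26  1.2  -0.21  1.15  0.3 ] t 5.85 grip 0.010101690123862217 88.3358434215188 [1.1 0.4 0.3]
```

Call:
play_rows([
  {"offset": [-80, 40, 10], "rot": [0, 0, 0], "fingers": 5},
  {"offset": [-80, 40, 10], "rot": [0, 0, 0], "fingers": 5},
  {"offset": [-80, 40, 10], "rot": [0, 0, 0], "fingers": 5},
  {"offset": [-80, 40, 10], "rot": [0, 0, 0], "fingers": 5},
])

```text
time_s: 6.35
tcp_pos: [0.645, -0.2648, 0.2299]
eef_rot: [-0.001, 0.743, 0.669, -0.0]
ft_force: [-0.3, 0.5, -0.9]
grip_width: 0.0101
grip_force: 88.4
```

```bash
python3 go.py 645 -274.5 116 -6; python3 - <<'E'
from h import *
p,d,i=snap('wrist'); P=cloud(d,i); save('w3',p)
h=cv2.cvtColor(p,cv2.COLOR_RGB2HSV).astype(int)
m=((h[...,0]<6)|(h[...,0]>173))&(h[...,1]>110)&(d>0)&(P[...,2]>.1)&(P[...,2]<.3)
q=P[m]*1000; t=q[q[:,2]>q[:,2].max()-6]; print('bar top z',np.percentile(q[:,2],[50,90,98]),cv2.minAreaRect(t[:,:2].astype(np.float32)))
z=P[...,2]; m=(d>0)&(z>.045)&(z<.066)&(np.hypot(P[...,0]-.645,P[...,1]+.274)<.05)
q=P[m]*1000; print(len(q),cv2.minAreaRect(q[:,:2].astype(np.float32)))
E
```

```text
offset [-9.8, 1.1, 113.8] rot [-0.001, -0.001, 0.001] deg 0
offset [-9.8, 1.1, 113.8] rot [0.001, -0.001, -3.141] deg 180
tcp [ 645.  -264.8  229.9] axes
 [[ 0.104  0.995 -0.001]
 [ 0.995 -0.104  0.001]
 [ 0.001 -0.001 -1.   ]] 
joints [ 0.26  0.95  0.25  0.93 -0.21  1.29  0.37] t 6.35 grip 0.010116857551599372 88.41130815446377 [-0.3  0.5 -0.9]
bar top z [234.20137466 235.13436006 246.21803801] ((628.8591918945312, -245.18357849121094), (0.0, 0.0), 0.0)
442 ((646.0093994140625, -260.4842834472656), (35.177734375, 23.474061965942383), 84.51258850097656)
```

View pics/w3.png

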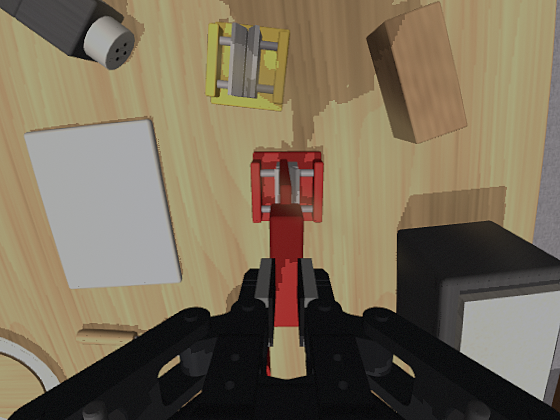

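The wrist view shows the sign's far end right over the red clip's mouth (287,190), well aligned. Press.

Call:
play_rows([
  {"offset": [-9, 1, 40], "rot": [0, 0, 0], "fingers": 5},
  {"offset": [-9, 1, 58], "rot": [0, 0, 0], "fingers": 5},
  {"offset": [-9, 1, 70], "rot": [0, 0, 0], "fingers": 5},
  {"offset": [-9, 1, 82], "rot": [0, 0, 0], "fingers": 5},
  {"offset": [-9, 1, 94], "rot": [0, 0, 0], "fingers": 5},
  {"offset": [-9, 1, 105], "rot": [0, 0, 0], "fingers": 5},
  {"offset": [-9, 1, 114], "rot": [0, 0, 0], "fingers": 5},
  {"offset": [-9, 1, 115], "rot": [0, 0, 0], "fingers": 5},
])

```text
time_s: 7.4
tcp_pos: [0.647, -0.2748, 0.1179]
eef_rot: [0.002, 0.743, 0.669, 0.001]
ft_force: [-0.1, 4.2, 36.4]
grip_width: 0.0102
grip_force: 97.7
```

```bash
python3 go.py 645 -274.5 116 -6
```

```text
offset [0.1, -2.0, 1.9] rot [0.005, 0.001, 0.001] deg 0
offset [0.1, -2.0, 1.9] rot [-0.001, 0.008, -3.141] deg 180
tcp [ 647.  -274.8  117.9] axes
 [[ 0.104  0.995  0.005]
 [ 0.995 -0.104 -0.001]
 [-0.001  0.005 -1.   ]] 
joints [ 0.28  1.06  0.23  1.06 -0.23  1.04  0.4 ] t 7.4 grip 0.010241497681303904 97.68968470394611 [-0.1  4.2 36.4]
```

Call:
play_rows([
  {"offset": [0, 0, -2], "rot": [0, 0, 0], "fingers": 5},
  {"offset": [0, 0, -2], "rot": [0, 0, 0], "fingers": 38},
  {"offset": [0, 0, -2], "rot": [0, 0, 0], "fingers": 38},
  {"offset": [0, 0, -2], "rot": [0, 0, 0], "fingers": 38},
  {"offset": [0, 0, -45], "rot": [0, 0, 0], "fingers": 38},
  {"offset": [0, 0, -90], "rot": [0, 0, 0], "fingers": 38},
  {"offset": [0, 0, -130], "rot": [0, 0, 0], "fingers": 38},
  {"offset": [0, 0, -130], "rot": [0, 0, 0], "fingers": 38},
])

```text
time_s: 8.4
tcp_pos: [0.6459, -0.2752, 0.2482]
eef_rot: [0.002, 0.743, 0.669, 0.001]
ft_force: [-0.7, 0.7, -0.8]
grip_width: 0.0378
grip_force: 0.0
```

```bash
cat > chk.py <<'E'
# chk.py x y [top z mm]: bar top rect near x,y in the wrist view
from h import *
import sys
x,y=[float(v)/1000 for v in sys.argv[1:3]]; lo=float(sys.argv[3])/1000 if len(sys.argv)>3 else .105
p,d,i=snap('wrist'); P=cloud(d,i); z=P[...,2]
m=(d>0)&(z>lo)&(z<lo+.03)&(np.hypot(P[...,0]-x,P[...,1]-y)<.045)
q=P[m]*1000; r=cv2.minAreaRect(q[:,:2].astype(np.float32)); print('bar',len(q),np.round(r[0],1),np.round(r[1],1),round(r[2],1),'z',np.percentile(q[:,2],[5,50,95]).round(1))
E
python3 chk.py 645 -274; python3 go.py 507 305 240 10.2
```

```text
bar 1336 [ 645.4 -272.9] [59.9 16. ] 84.4 z [120.4 122.8 123.9]
offset [562.2, -198.1, 5.5] rot [0.001, 0.001, -0.283] deg 16
offset [562.2, -198.1, 5.5] rot [0.001, -0.002, 2.859] deg 164
tcp [ 645.3 -274.8  246.1] axes
 [[ 0.104  0.995  0.001]
 [ 0.995 -0.104 -0.001]
 [-0.001  0.001 -1.   ]] 
joints [ 0.28  0.94  0.25  0.88 -0.21  1.34  0.37] t 8.45 grip 0.03797194406974818 0.0 [ 0.1  0.1 -0.9]
```

Red is home (top 122.8 mm, so centre about 67.8). Yellow next.

Call:
play_rows([
  {"offset": [562, -198, 5], "rot": [0, 0, -0.283], "fingers": 38},
  {"offset": [562, -198, 5], "rot": [0, 0, -0.283], "fingers": 38},
  {"offset": [562, -198, 5], "rot": [0, 0, -0.283], "fingers": 38},
  {"offset": [562, -198, 5], "rot": [0, 0, -0.283], "fingers": 38},
  {"offset": [562, -198, 5], "rot": [0, 0, -0.283], "fingers": 38},
  {"offset": [562, -198, 5], "rot": [0, 0, -0.283], "fingers": 38},
  {"offset": [562, -198, 5], "rot": [0, 0, -0.283], "fingers": 38},
  {"offset": [562, -198, 5], "rot": [0, 0, -0.283], "fingers": 38},
])

```text
time_s: 9.45
tcp_pos: [0.528, 0.2135, 0.2402]
eef_rot: [-0.0, 0.641, 0.767, -0.001]
ft_force: [1.3, 0.4, 0.6]
grip_width: 0.0379
grip_force: 0.0
```

Call:
play_rows([
  {"offset": [0, 0, 0], "rot": [0, 0, 0], "fingers": 38},
])

```text
time_s: 9.57
tcp_pos: [0.527, 0.2164, 0.2398]
eef_rot: [-0.001, 0.639, 0.77, -0.0]
ft_force: [0.4, -0.9, -1.0]
grip_width: 0.0382
grip_force: 0.0
```

```bash
python3 go.py 507 305 240 10.2
```

```text
offset [90.8, -3.3, -0.1] rot [-0.002, -0.001, 0.007] deg 0
offset [90.8, -3.3, -0.1] rot [0.002, -0.004, -3.134] deg 180
tcp [527.  216.4 239.8] axes
 [[-0.184  0.983 -0.003]
 [ 0.983  0.184  0.001]
 [ 0.001 -0.002 -1.   ]] 
joints [-0.57  0.7   0.25  1.49 -0.2   0.98 -0.08] t 9.575 grip 0.038224484985518094 0.0 [ 0.4 -0.9 -1. ]
```

Call:
play_rows([
  {"offset": [91, -3, 0], "rot": [0, 0, 0.007], "fingers": 38},
  {"offset": [91, -3, 0], "rot": [0, 0, 0.007], "fingers": 38},
  {"offset": [91, -3, 0], "rot": [0, 0, 0.007], "fingers": 38},
  {"offset": [91, -3, 60], "rot": [0, 0, 0.007], "fingers": 38},
  {"offset": [91, -3, 110], "rot": [0, 0, 0.007], "fingers": 38},
  {"offset": [91, -3, 129], "rot": [0, 0, 0.007], "fingers": 38},
  {"offset": [91, -3, 129], "rot": [0, 0, 0.007], "fingers": 38},
  {"offset": [91, -3, 129], "rot": [0, 0, 0.007], "fingers": 5},
], newtons=90)

```text
time_s: 10.58
tcp_pos: [0.5106, 0.3, 0.1131]
eef_rot: [0.0, 0.644, 0.765, 0.0]
ft_force: [0.7, 0.6, 0.8]
grip_width: 0.0211
grip_force: 0.0
```

Call:
play_rows([
  {"offset": [0, 0, 0], "rot": [0, 0, 0], "fingers": 5},
  {"offset": [0, 0, 0], "rot": [0, 0, 0], "fingers": 5},
  {"offset": [0, 0, 0], "rot": [0, 0, 0], "fingers": 5},
  {"offset": [0, 0, -40], "rot": [0, 0, 0], "fingers": 5},
  {"offset": [0, 0, -90], "rot": [0, 0, 0], "fingers": 5},
  {"offset": [0, 0, -130], "rot": [0, 0, 0], "fingers": 5},
  {"offset": [0, 0, -130], "rot": [0, 0, 0], "fingers": 5},
  {"offset": [0, 0, -130], "rot": [0, 0, 0], "fingers": 5},
])

```text
time_s: 11.58
tcp_pos: [0.5099, 0.3006, 0.2422]
eef_rot: [-0.0, 0.644, 0.765, 0.0]
ft_force: [-1.1, -0.7, -1.8]
grip_width: 0.0048
grip_force: 0.0
```

```bash
python3 go.py 619.5 -143.5 232 -12.4
```

```text
offset [-456.3, 32.3, 10.2] rot [0.0, -0.0, 0.388] deg 22
offset [-456.3, 32.3, 10.2] rot [0.0, 0.0, -2.754] deg 158
tcp [509.9 300.6 242.2] axes
 [[-0.171  0.985  0.   ]
 [ 0.985  0.171  0.   ]
 [ 0.     0.    -1.   ]] 
joints [-0.72  0.74  0.27  1.4  -0.21  1.03 -0.23] t 11.575 grip 0.004838070251914616 0.0 [-1.1 -0.7 -1.8]
```

```bash
python3 - <<'E'
from h import *
a,d,i=snap('wrist'); b,_,_=snap('side'); save('w4',np.hstack([a[60:360],cv2.resize(b[90:240,110:310],(400,300))])[:, :960][:, 160:])
E
```

```text
(no output)
```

View pics/w4.png

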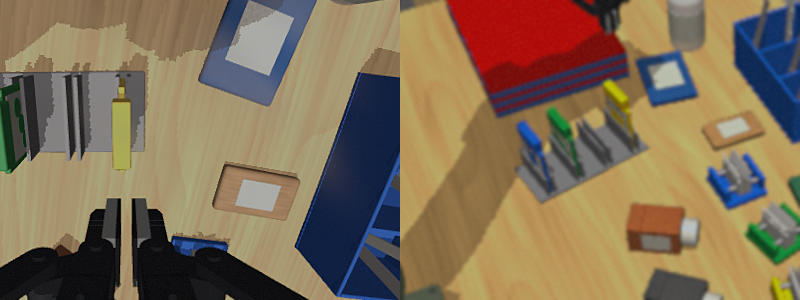

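```bash
python3 sg.py; python3 chk.py 507 305 98
```

```text
1292 [281. 194.] [169. 169.  86.] [505.2 305.1] [15.6 60.3] 10.0
1407 [156. 196.] [ 71. 140.  85.] [399.1 285.1] [16.7 59.3] 9.9
1494 [ 96. 197.] [ 49.  90. 165.] [345.2 275.2] [16.8 60.2] 10.5
bar 1330 [505.3 305. ] [15.7 60.6] 9.9 z [114.6 116.6 117.8]
```

```bash
python3 go.py 505 305 108 10.2|head -1
```

```text
offset [5.3, -3.8, 133.6] rot [-0.001, 0.001, -0.007] deg 0
```

Call:
play_rows([
  {"offset": [5, -4, 0], "rot": [0, 0, -0.007], "fingers": 38},
  {"offset": [5, -4, 0], "rot": [0, 0, -0.007], "fingers": 38},
  {"offset": [5, -4, 60], "rot": [0, 0, -0.007], "fingers": 38},
  {"offset": [5, -4, 110], "rot": [0, 0, -0.007], "fingers": 38},
  {"offset": [5, -4, 133], "rot": [0, 0, -0.007], "fingers": 38},
  {"offset": [5, -4, 133], "rot": [0, 0, -0.007], "fingers": 38},
  {"offset": [5, -4, 133], "rot": [0, 0, -0.007], "fingers": 5},
  {"offset": [5, -4, 133], "rot": [0, 0, -0.007], "fingers": 5},
], newtons=90)

```text
time_s: 12.78
tcp_pos: [0.506, 0.3053, 0.1108]
eef_rot: [0.0, 0.641, 0.767, 0.001]
ft_force: [-0.5, 0.6, 5.2]
grip_width: 0.0115
grip_force: 88.2
```

Call:
play_rows([
  {"offset": [0, 0, 0], "rot": [0, 0, 0], "fingers": 0},
  {"offset": [0, 0, 0], "rot": [0, 0, 0], "fingers": 0},
  {"offset": [0, 0, 0], "rot": [0, 0, 0], "fingers": 0},
])

```text
time_s: 13.15
tcp_pos: [0.5059, 0.3053, 0.1108]
eef_rot: [0.0, 0.641, 0.767, 0.001]
ft_force: [0.1, -1.2, 6.8]
grip_width: 0.0112
grip_force: 88.2
```

```bash
python3 go.py 505 305 108 10.2|tail -5; python3 -c "
from h import *
a,d,i=snap('wrist');b,_,_=snap('side');save('w5',np.hstack([a[60:360],cv2.resize(b[90:240,110:310],(400,300))])[:, :960][:, 160:])"
```

```text
tcp [505.9 305.3 110.8] axes
 [[-0.178  0.984  0.002]
 [ 0.984  0.178  0.001]
 [ 0.001  0.002 -1.   ]] 
joints [-0.7   0.9   0.22  1.56 -0.26  0.71 -0.19] t 13.15 grip 0.011246216472253174 88.21454711258411 [ 0.1 -1.2  6.8]
```

View pics/w5.png

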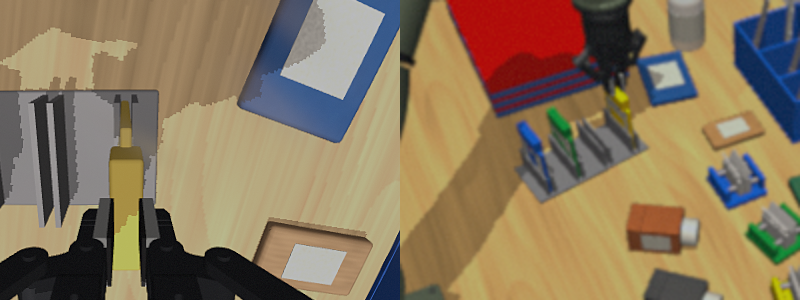

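Bar is now between the pads at 88 N. Lift.

Call:
play_rows([
  {"offset": [0, 0, -30], "rot": [0, 0, 0], "fingers": 0},
  {"offset": [0, 0, -70], "rot": [0, 0, 0], "fingers": 0},
  {"offset": [0, 0, -130], "rot": [0, 0, 0], "fingers": 0},
  {"offset": [0, 0, -130], "rot": [0, 0, 0], "fingers": 0},
  {"offset": [0, 0, -130], "rot": [0, 0, 0], "fingers": 0},
])

```text
time_s: 13.88
tcp_pos: [0.505, 0.305, 0.2396]
eef_rot: [-0.0, 0.641, 0.767, 0.0]
ft_force: [-0.7, -0.1, -0.9]
grip_width: 0.0118
grip_force: 88.3
```

```bash
python3 go.py 619.5 -143.5 232 -12.4
```

```text
offset [-461.7, 33.0, 7.4] rot [0.0, -0.0, 0.395] deg 23
offset [-461.7, 33.0, 7.4] rot [0.001, 0.0, -2.747] deg 157
tcp [505.  305.  239.6] axes
 [[-0.178  0.984  0.   ]
 [ 0.984  0.178  0.   ]
 [ 0.     0.    -1.   ]] 
joints [-0.73  0.74  0.27  1.42 -0.22  1.02 -0.23] t 13.875 grip 0.011827969871966581 88.30979654565454 [-0.7 -0.1 -0.9]
```

Call:
play_rows([
  {"offset": [-462, 33, 7], "rot": [0, 0, 0.395], "fingers": 0},
  {"offset": [-462, 33, 7], "rot": [0, 0, 0.395], "fingers": 0},
  {"offset": [-462, 33, 7], "rot": [0, 0, 0.395], "fingers": 0},
  {"offset": [-462, 33, 7], "rot": [0, 0, 0.395], "fingers": 0},
  {"offset": [-462, 33, 7], "rot": [0, 0, 0.395], "fingers": 0},
  {"offset": [-462, 33, 7], "rot": [0, 0, 0.395], "fingers": 0},
  {"offset": [-462, 33, 7], "rot": [0, 0, 0.395], "fingers": 0},
  {"offset": [-462, 33, 7], "rot": [0, 0, 0.395], "fingers": 0},
])

```text
time_s: 14.88
tcp_pos: [0.6191, -0.1478, 0.231]
eef_rot: [-0.0, 0.781, 0.625, -0.001]
ft_force: [-0.7, 0.9, -0.4]
grip_width: 0.0114
grip_force: 88.3
```

Call:
play_rows([
  {"offset": [0, 0, 0], "rot": [0, 0, 0], "fingers": 0},
  {"offset": [0, 0, 0], "rot": [0, 0, 0], "fingers": 0},
])

```text
time_s: 15.12
tcp_pos: [0.6195, -0.1429, 0.2316]
eef_rot: [-0.001, 0.779, 0.627, -0.0]
ft_force: [-0.0, 0.9, -0.2]
grip_width: 0.0117
grip_force: 88.4
```

```bash
python3 go.py 619.5 -143.5 116 -12.4; python3 - <<'E'
from h import *
p,d,i=snap('wrist'); P=cloud(d,i); z=P[...,2]
m=(d>0)&(z>.15)&(z<.26)&(np.hypot(P[...,0]-.6195,P[...,1]+.13)<.06)
h=cv2.cvtColor(p,cv2.COLOR_RGB2HSV); m&=(h[...,0]>22)&(h[...,0]<37)&(h[...,1]>100)
print('top',np.percentile(P[m][:,2]*1000,[50,80,95]))
E
```

```text
offset [-0.7, 0.3, 115.6] rot [-0.001, -0.001, 0.001] deg 0
offset [-0.7, 0.3, 115.6] rot [0.001, -0.002, -3.141] deg 180
tcp [ 619.5 -142.9  231.6] axes
 [[ 0.214  0.977 -0.001]
 [ 0.977 -0.214  0.001]
 [ 0.001 -0.001 -1.   ]] 
joints [ 0.05  0.83  0.31  1.24 -0.25  1.12  0.16] t 15.125 grip 0.01169294392969986 88.3555649779737 [-0.   0.9 -0.2]
top [237.58096153 238.07977508 239.09054292]
```

Call:
play_rows([
  {"offset": [-1, 0, 42], "rot": [0, 0, 0], "fingers": 0},
  {"offset": [-1, 0, 60], "rot": [0, 0, 0], "fingers": 0},
  {"offset": [-1, 0, 72], "rot": [0, 0, 0], "fingers": 0},
  {"offset": [-1, 0, 84], "rot": [0, 0, 0], "fingers": 0},
  {"offset": [-1, 0, 96], "rot": [0, 0, 0], "fingers": 0},
  {"offset": [-1, 0, 107], "rot": [0, 0, 0], "fingers": 0},
  {"offset": [-1, 0, 116], "rot": [0, 0, 0], "fingers": 0},
  {"offset": [-1, 0, 118], "rot": [0, 0, 0], "fingers": 0},
])

```text
time_s: 16.18
tcp_pos: [0.6214, -0.1452, 0.1164]
eef_rot: [0.002, 0.779, 0.627, 0.002]
ft_force: [-1.9, 2.0, 49.0]
grip_width: 0.0114
grip_force: 96.1
```

Call:
play_rows([
  {"offset": [0, 0, -2], "rot": [0, 0, 0], "fingers": 0},
  {"offset": [0, 0, -2], "rot": [0, 0, 0], "fingers": 38},
  {"offset": [0, 0, -2], "rot": [0, 0, 0], "fingers": 38},
  {"offset": [0, 0, -2], "rot": [0, 0, 0], "fingers": 38},
  {"offset": [0, 0, -45], "rot": [0, 0, 0], "fingers": 38},
  {"offset": [0, 0, -90], "rot": [0, 0, 0], "fingers": 38},
  {"offset": [0, 0, -130], "rot": [0, 0, 0], "fingers": 38},
  {"offset": [0, 0, -130], "rot": [0, 0, 0], "fingers": 38},
])

```text
time_s: 17.18
tcp_pos: [0.6203, -0.1453, 0.2468]
eef_rot: [0.002, 0.779, 0.627, 0.001]
ft_force: [-0.4, 0.2, -0.3]
grip_width: 0.0376
grip_force: 0.0
```

```bash
python3 chk.py 619 -143; python3 go.py 398.5 285 240 10.2
```

```text
bar 1291 [ 619.2 -143.8] [59.5 15.5] 77.6 z [120.7 122.8 124. ]
offset [372.3, -308.4, 4.4] rot [0.001, 0.0, -0.395] deg 23
offset [372.3, -308.4, 4.4] rot [0.0, -0.002, 2.747] deg 157
tcp [ 619.7 -144.9  244.9] axes
 [[ 0.215  0.977  0.001]
 [ 0.977 -0.215 -0.   ]
 [ 0.     0.001 -1.   ]] 
joints [ 0.05  0.82  0.31  1.21 -0.25  1.15  0.15] t 17.225 grip 0.037949309350860765 0.0 [ 0.8  0.3 -1.5]
```

Yellow is home. Green next.

Call:
play_rows([
  {"offset": [372, -308, 4], "rot": [0, 0, -0.395], "fingers": 38},
  {"offset": [372, -308, 4], "rot": [0, 0, -0.395], "fingers": 38},
  {"offset": [372, -308, 4], "rot": [0, 0, -0.395], "fingers": 38},
  {"offset": [372, -308, 4], "rot": [0, 0, -0.395], "fingers": 38},
  {"offset": [372, -308, 4], "rot": [0, 0, -0.395], "fingers": 38},
  {"offset": [372, -308, 4], "rot": [0, 0, -0.395], "fingers": 38},
  {"offset": [372, -308, 4], "rot": [0, 0, -0.395], "fingers": 38},
  {"offset": [372, -308, 4], "rot": [0, 0, -0.395], "fingers": 38},
])

```text
time_s: 18.23
tcp_pos: [0.3967, 0.2867, 0.2393]
eef_rot: [-0.0, 0.641, 0.768, -0.001]
ft_force: [0.2, -0.8, 0.1]
grip_width: 0.0379
grip_force: 0.0
```

Call:
play_rows([
  {"offset": [0, 0, 0], "rot": [0, 0, 0], "fingers": 38},
  {"offset": [0, 0, 0], "rot": [0, 0, 0], "fingers": 38},
])

```text
time_s: 18.48
tcp_pos: [0.3987, 0.2839, 0.2397]
eef_rot: [0.0, 0.641, 0.767, -0.001]
ft_force: [0.6, -0.7, 0.5]
grip_width: 0.038
grip_force: 0.0
```

```bash
python3 go.py 398.5 285 108 10.2; python3 sg.py
```

```text
offset [1.3, 0.1, 131.7] rot [-0.001, 0.001, 0.0] deg 0
offset [1.3, 0.1, 131.7] rot [-0.002, -0.001, -3.142] deg 180
tcp [398.7 283.9 239.7] axes
 [[-0.177  0.984 -0.001]
 [ 0.984  0.177 -0.001]
 [-0.001 -0.001 -1.   ]] 
joints [-0.85  0.58  0.28  1.78 -0.21  0.81 -0.28] t 18.475 grip 0.037959202459852695 0.0 [ 0.6 -0.7  0.5]
1301 [285. 200.] [ 76. 137.  86.] [398.5 285.1] [15.8 59.9] 9.8
1349 [222. 199.] [ 57.  97. 166.] [345.  275.2] [16.4 60. ] 10.2
```

Call:
play_rows([
  {"offset": [1, 0, 60], "rot": [0, 0, 0], "fingers": 38},
  {"offset": [1, 0, 110], "rot": [0, 0, 0], "fingers": 38},
  {"offset": [1, 0, 131], "rot": [0, 0, 0], "fingers": 38},
  {"offset": [1, 0, 131], "rot": [0, 0, 0], "fingers": 38},
  {"offset": [1, 0, 131], "rot": [0, 0, 0], "fingers": 5},
  {"offset": [1, 0, 131], "rot": [0, 0, 0], "fingers": 0},
  {"offset": [1, 0, 131], "rot": [0, 0, 0], "fingers": 0},
  {"offset": [1, 0, 131], "rot": [0, 0, 0], "fingers": 0},
], newtons=90)

```text
time_s: 19.52
tcp_pos: [0.3991, 0.2856, 0.1106]
eef_rot: [0.0, 0.641, 0.767, 0.001]
ft_force: [0.6, -2.2, 8.6]
grip_width: 0.0117
grip_force: 88.2
```

Call:
play_rows([
  {"offset": [0, 0, 0], "rot": [0, 0, 0], "fingers": 0},
  {"offset": [0, 0, -30], "rot": [0, 0, 0], "fingers": 0},
  {"offset": [0, 0, -70], "rot": [0, 0, 0], "fingers": 0},
  {"offset": [0, 0, -130], "rot": [0, 0, 0], "fingers": 0},
  {"offset": [0, 0, -130], "rot": [0, 0, 0], "fingers": 0},
  {"offset": [0, 0, -130], "rot": [0, 0, 0], "fingers": 0},
])

```text
time_s: 20.27
tcp_pos: [0.3983, 0.2856, 0.2396]
eef_rot: [-0.0, 0.641, 0.767, 0.0]
ft_force: [-1.0, 0.5, -1.8]
grip_width: 0.0117
grip_force: 88.3
```

```bash
python3 go.py 648 -18 232 12.4
```

```text
offset [-343.1, 191.8, 7.5] rot [0.001, -0.0, -0.038] deg 2
offset [-343.1, 191.8, 7.5] rot [-0.001, -0.001, 3.104] deg 178
tcp [398.3 285.6 239.6] axes
 [[-0.178  0.984  0.   ]
 [ 0.984  0.178  0.001]
 [ 0.001  0.001 -1.   ]] 
joints [-0.85  0.59  0.29  1.78 -0.22  0.81 -0.28] t 20.275 grip 0.011686522991678107 88.2871425524354 [-1.   0.5 -1.8]
```

Call:
play_rows([
  {"offset": [-343, 192, 7], "rot": [0, 0, -0.038], "fingers": 0},
  {"offset": [-343, 192, 7], "rot": [0, 0, -0.038], "fingers": 0},
  {"offset": [-343, 192, 7], "rot": [0, 0, -0.038], "fingers": 0},
  {"offset": [-343, 192, 7], "rot": [0, 0, -0.038], "fingers": 0},
  {"offset": [-343, 192, 7], "rot": [0, 0, -0.038], "fingers": 0},
  {"offset": [-343, 192, 7], "rot": [0, 0, -0.038], "fingers": 0},
  {"offset": [-343, 192, 7], "rot": [0, 0, -0.038], "fingers": 0},
  {"offset": [-343, 192, 7], "rot": [0, 0, -0.038], "fingers": 0},
])

```text
time_s: 21.28
tcp_pos: [0.6481, -0.0193, 0.2306]
eef_rot: [-0.001, 0.627, 0.779, -0.001]
ft_force: [-0.9, 0.5, -0.6]
grip_width: 0.0118
grip_force: 88.4
```

Call:
play_rows([
  {"offset": [0, 0, 0], "rot": [0, 0, 0], "fingers": 0},
  {"offset": [0, 0, 0], "rot": [0, 0, 0], "fingers": 0},
])

```text
time_s: 21.52
tcp_pos: [0.648, -0.0168, 0.2323]
eef_rot: [-0.0, 0.626, 0.78, 0.0]
ft_force: [-0.1, -0.1, -1.5]
grip_width: 0.0113
grip_force: 88.4
```

```bash
python3 go.py 648 -18 114 12.4; python3 - <<'E'
from h import *
p,d,i=snap('wrist'); P=cloud(d,i); z=P[...,2]
m=(d>0)&(z>.045)&(z<.066)&(np.hypot(P[...,0]-.648,P[...,1]+.018)<.05)
q=P[m]*1000; print(len(q),cv2.minAreaRect(q[:,:2].astype(np.float32)))
E
```

```text
offset [-1.2, -0.2, 118.3] rot [-0.0, -0.0, 0.001] deg 0
offset [-1.2, -0.2, 118.3] rot [0.001, -0.0, -3.14] deg 180
tcp [648.  -16.8 232.3] axes
 [[-0.216  0.976 -0.   ]
 [ 0.976  0.216  0.   ]
 [ 0.    -0.    -1.   ]] 
joints [-0.11  0.84  0.21  1.18 -0.17  1.14  0.32] t 21.525 grip 0.011335632360816155 88.38630124926567 [-0.1 -0.1 -1.5]
629 ((645.6669921875, -10.966606140136719), (23.26810646057129, 46.720149993896484), 13.001388549804688)
```

Call:
play_rows([
  {"offset": [-1, -1, 42], "rot": [0, 0, 0], "fingers": 0},
  {"offset": [-1, -1, 60], "rot": [0, 0, 0], "fingers": 0},
  {"offset": [-1, -1, 72], "rot": [0, 0, 0], "fingers": 0},
  {"offset": [-1, -1, 84], "rot": [0, 0, 0], "fingers": 0},
  {"offset": [-1, -1, 96], "rot": [0, 0, 0], "fingers": 0},
  {"offset": [-1, -1, 107], "rot": [0, 0, 0], "fingers": 0},
  {"offset": [-1, -1, 116], "rot": [0, 0, 0], "fingers": 0},
  {"offset": [-1, -1, 118], "rot": [0, 0, 0], "fingers": 0},
])

```text
time_s: 22.58
tcp_pos: [0.6492, -0.0188, 0.1163]
eef_rot: [0.002, 0.626, 0.779, 0.002]
ft_force: [-2.6, 3.2, 45.2]
grip_width: 0.0113
grip_force: 95.3
```

Call:
play_rows([
  {"offset": [0, 0, -2], "rot": [0, 0, 0], "fingers": 0},
  {"offset": [0, 0, -2], "rot": [0, 0, 0], "fingers": 38},
  {"offset": [0, 0, -2], "rot": [0, 0, 0], "fingers": 38},
  {"offset": [0, 0, -2], "rot": [0, 0, 0], "fingers": 38},
  {"offset": [0, 0, -45], "rot": [0, 0, 0], "fingers": 38},
  {"offset": [0, 0, -90], "rot": [0, 0, 0], "fingers": 38},
  {"offset": [0, 0, -130], "rot": [0, 0, 0], "fingers": 38},
  {"offset": [0, 0, -130], "rot": [0, 0, 0], "fingers": 38},
])

```text
time_s: 23.58
tcp_pos: [0.6484, -0.0192, 0.2469]
eef_rot: [0.002, 0.627, 0.779, 0.001]
ft_force: [-0.2, 0.9, -1.5]
grip_width: 0.0378
grip_force: 0.0
```

```bash
python3 chk.py 648 -18; python3 go.py 345 275 240 10.2
```

```text
bar 1328 [648.1 -19.4] [15.8 60.3] 12.2 z [120.7 122.9 124.1]
offset [352.2, -232.5, 4.5] rot [0.001, 0.0, 0.039] deg 2
offset [352.2, -232.5, 4.5] rot [-0.001, 0.002, -3.103] deg 178
tcp [647.7 -19.  244.9] axes
 [[-0.215  0.977  0.001]
 [ 0.977  0.215 -0.   ]
 [-0.     0.001 -1.   ]] 
joints [-0.11  0.83  0.22  1.16 -0.17  1.17  0.32] t 23.625 grip 0.03772286534006734 0.0 [-0.8 -0.4 -0.5]
```

Green is home. Blue next.

Call:
play_rows([
  {"offset": [352, -232, 4], "rot": [0, 0, 0.039], "fingers": 38},
  {"offset": [352, -232, 4], "rot": [0, 0, 0.039], "fingers": 38},
  {"offset": [352, -232, 4], "rot": [0, 0, 0.039], "fingers": 38},
  {"offset": [352, -232, 4], "rot": [0, 0, 0.039], "fingers": 38},
  {"offset": [352, -232, 4], "rot": [0, 0, 0.039], "fingers": 38},
  {"offset": [352, -232, 4], "rot": [0, 0, 0.039], "fingers": 38},
  {"offset": [352, -232, 4], "rot": [0, 0, 0.039], "fingers": 38},
  {"offset": [352, -232, 4], "rot": [0, 0, 0.039], "fingers": 38},
])

```text
time_s: 24.62
tcp_pos: [0.3427, 0.2769, 0.2394]
eef_rot: [-0.0, 0.64, 0.769, -0.001]
ft_force: [0.6, -0.3, -0.1]
grip_width: 0.0381
grip_force: 0.0
```

Call:
play_rows([
  {"offset": [0, 0, 0], "rot": [0, 0, 0], "fingers": 38},
  {"offset": [0, 0, 0], "rot": [0, 0, 0], "fingers": 38},
])

```text
time_s: 24.88
tcp_pos: [0.3459, 0.2741, 0.2399]
eef_rot: [0.0, 0.642, 0.766, -0.0]
ft_force: [0.9, -1.1, -0.1]
grip_width: 0.038
grip_force: 0.0
```

```bash
python3 go.py 345 275 108 10.2; python3 sg.py
```

```text
offset [1.2, -0.7, 131.9] rot [-0.0, 0.001, -0.002] deg 0
offset [1.2, -0.7, 131.9] rot [0.001, 0.0, 3.139] deg 180
tcp [345.9 274.1 239.9] axes
 [[-0.175  0.985 -0.   ]
 [ 0.985  0.175 -0.001]
 [-0.001 -0.    -1.   ]] 
joints [-0.92  0.52  0.29  1.93 -0.22  0.72 -0.33] t 24.875 grip 0.038048394670123865 0.0 [ 0.9 -1.1 -0.1]
1283 [283. 199.] [ 63.  97. 162.] [343.9 275.1] [15.6 59.9] 10.4
691 [ 11. 379.] [20. 20. 22.] [80.8 19.1] [12. 79.] 9.8
```

Call:
play_rows([
  {"offset": [1, -1, 60], "rot": [0, 0, 0], "fingers": 38},
  {"offset": [1, -1, 110], "rot": [0, 0, 0], "fingers": 38},
  {"offset": [1, -1, 131], "rot": [0, 0, 0], "fingers": 38},
  {"offset": [1, -1, 131], "rot": [0, 0, 0], "fingers": 38},
  {"offset": [1, -1, 131], "rot": [0, 0, 0], "fingers": 5},
  {"offset": [1, -1, 131], "rot": [0, 0, 0], "fingers": 0},
  {"offset": [1, -1, 131], "rot": [0, 0, 0], "fingers": 0},
  {"offset": [1, -1, 131], "rot": [0, 0, 0], "fingers": 0},
], newtons=90)

```text
time_s: 25.92
tcp_pos: [0.3447, 0.2759, 0.1105]
eef_rot: [0.0, 0.642, 0.767, 0.001]
ft_force: [0.3, -1.1, 9.2]
grip_width: 0.0117
grip_force: 88.2
```

Call:
play_rows([
  {"offset": [0, 0, 0], "rot": [0, 0, 0], "fingers": 0},
  {"offset": [0, 0, -30], "rot": [0, 0, 0], "fingers": 0},
  {"offset": [0, 0, -70], "rot": [0, 0, 0], "fingers": 0},
  {"offset": [0, 0, -130], "rot": [0, 0, 0], "fingers": 0},
  {"offset": [0, 0, -130], "rot": [0, 0, 0], "fingers": 0},
  {"offset": [0, 0, -130], "rot": [0, 0, 0], "fingers": 0},
])

```text
time_s: 26.68
tcp_pos: [0.344, 0.2758, 0.2396]
eef_rot: [-0.0, 0.642, 0.767, 0.0]
ft_force: [0.3, -0.6, -0.3]
grip_width: 0.0117
grip_force: 88.3
```

```bash
python3 go.py 638 112 232 1.7
```

```text
offset [-213.2, 260.4, 7.7] rot [0.001, -0.001, 0.148] deg 8
offset [-213.2, 260.4, 7.7] rot [0.001, 0.001, -2.993] deg 172
tcp [344.  275.8 239.6] axes
 [[-0.177  0.984  0.001]
 [ 0.984  0.177  0.001]
 [ 0.001  0.001 -1.   ]] 
joints [-0.94  0.52  0.31  1.93 -0.23  0.72 -0.31] t 26.675 grip 0.011696922421979252 88.27990477904677 [ 0.3 -0.6 -0.3]
```

Call:
play_rows([
  {"offset": [-213, 260, 7], "rot": [0, 0, 0.148], "fingers": 0},
  {"offset": [-213, 260, 7], "rot": [0, 0, 0.148], "fingers": 0},
  {"offset": [-213, 260, 7], "rot": [0, 0, 0.148], "fingers": 0},
  {"offset": [-213, 260, 7], "rot": [0, 0, 0.148], "fingers": 0},
  {"offset": [-213, 260, 7], "rot": [0, 0, 0.148], "fingers": 0},
  {"offset": [-213, 260, 7], "rot": [0, 0, 0.148], "fingers": 0},
  {"offset": [-213, 260, 7], "rot": [0, 0, 0.148], "fingers": 0},
  {"offset": [-213, 260, 7], "rot": [0, 0, 0.148], "fingers": 0},
])

```text
time_s: 27.68
tcp_pos: [0.637, 0.1124, 0.2315]
eef_rot: [-0.001, 0.696, 0.718, -0.0]
ft_force: [-0.1, -0.5, -0.3]
grip_width: 0.0115
grip_force: 88.4
```

```bash
python3 go.py 638 112 114 1.7; python3 - <<'E'
from h import *
p,d,i=snap('wrist'); P=cloud(d,i); z=P[...,2]
m=(d>0)&(z>.045)&(z<.066)&(np.hypot(P[...,0]-.638,P[...,1]-.112)<.05)
q=P[m]*1000; print(len(q),cv2.minAreaRect(q[:,:2].astype(np.float32)))
E
```

```text
offset [-0.5, 1.1, 117.5] rot [-0.001, -0.0, 0.0] deg 0
offset [-0.5, 1.1, 117.5] rot [0.0, -0.002, -3.141] deg 180
tcp [637.  112.4 231.5] axes
 [[-0.03   1.    -0.001]
 [ 1.     0.03   0.   ]
 [ 0.    -0.001 -1.   ]] 
joints [-0.35  0.85  0.3   1.18 -0.25  1.15 -0.01] t 27.675 grip 0.011472134156982809 88.43734659254551 [-0.1 -0.5 -0.3]
694 ((637.2098999023438, 118.6325912475586), (23.25771141052246, 49.45636749267578), 1.0756889581680298)
```

Call:
play_rows([
  {"offset": [0, 0, 42], "rot": [0, 0, 0], "fingers": 0},
  {"offset": [0, 0, 60], "rot": [0, 0, 0], "fingers": 0},
  {"offset": [0, 0, 72], "rot": [0, 0, 0], "fingers": 0},
  {"offset": [0, 0, 84], "rot": [0, 0, 0], "fingers": 0},
  {"offset": [0, 0, 96], "rot": [0, 0, 0], "fingers": 0},
  {"offset": [0, 0, 107], "rot": [0, 0, 0], "fingers": 0},
  {"offset": [0, 0, 116], "rot": [0, 0, 0], "fingers": 0},
  {"offset": [0, 0, 118], "rot": [0, 0, 0], "fingers": 0},
])

```text
time_s: 28.72
tcp_pos: [0.6394, 0.1121, 0.1162]
eef_rot: [0.002, 0.697, 0.717, 0.002]
ft_force: [-2.8, -0.8, 44.0]
grip_width: 0.0118
grip_force: 95.1
```

Call:
play_rows([
  {"offset": [0, 0, -2], "rot": [0, 0, 0], "fingers": 0},
  {"offset": [0, 0, -2], "rot": [0, 0, 0], "fingers": 38},
  {"offset": [0, 0, -2], "rot": [0, 0, 0], "fingers": 38},
  {"offset": [0, 0, -2], "rot": [0, 0, 0], "fingers": 38},
  {"offset": [0, 0, -45], "rot": [0, 0, 0], "fingers": 38},
  {"offset": [0, 0, -90], "rot": [0, 0, 0], "fingers": 38},
  {"offset": [0, 0, -130], "rot": [0, 0, 0], "fingers": 38},
  {"offset": [0, 0, -160], "rot": [0, 0, 0], "fingers": 38},
])

```text
time_s: 29.72
tcp_pos: [0.6378, 0.112, 0.276]
eef_rot: [0.0, 0.697, 0.717, 0.0]
ft_force: [0.2, 0.2, 0.1]
grip_width: 0.0379
grip_force: 0.0
```

```bash
python3 chk.py 638 112; python3 - <<'E'
from h import *
p,d,i=snap('scene'); P=cloud(d,i); z=P[...,2]
k,l,st,c=cv2.connectedComponentsWithStats(((d>0)&(z>.045)&(z<.062)&(P[...,0]<.6)&(P[...,0]>.3)&(abs(P[...,1])<.35)).astype(np.uint8))
for j in range(1,k):
    if st[j,4]>150:
        q=P[l==j]; r=cv2.minAreaRect((q[:,:2]*1000).astype(np.float32))
        print(st[j,4],c[j].round(),np.median(p[l==j],0),np.round(r[0],1),np.round(r[1],1),round(r[2],1))
E
python3 go.py 500 40 200 57.7 40 147.5
```

```text
bar 1093 [637.4 111.8] [15.9 59.4] 1.8 z [120.8 122.9 124.1]
231 [316. 182.] [69. 65. 60.] [434.3 -56.8] [59.4 47.3] 51.7
748 [324. 222.] [127.  82.  58.] [485.1  60.9] [ 59.  108.6] 57.6
offset [-67.8, -141.0, 76.5] rot [0.343, 0.644, -0.934] deg 68
offset [-67.8, -141.0, 76.5] rot [0.753, -0.401, 2.06] deg 128
tcp [638.6 111.9 277.2] axes
 [[-0.03   1.     0.004]
 [ 1.     0.03   0.001]
 [ 0.     0.004 -1.   ]] 
joints [-0.35  0.81  0.31  1.1  -0.24  1.26 -0.02] t 29.825 grip 0.037671696551642354 0.0 [ 0.5  0.2 -0.4]
```

All four signs are home. Now the brown shaker: hover with the hand leaning over its cap side.

```bash
python3 go.py 486.5 59 190 57.8 30 147.8|head -1
```

```text
offset [-48.5, -154.0, 86.5] rot [0.26, 0.482, -0.955] deg 63
```

Call:
play_rows([
  {"offset": [-48, -154, 40], "rot": [0, 0, -0.5], "fingers": 85},
  {"offset": [-48, -154, 40], "rot": [0, 0, -0.5], "fingers": 85},
  {"offset": [-48, -154, 86], "rot": [0.26, 0.482, -0.955], "fingers": 85},
  {"offset": [-48, -154, 86], "rot": [0.26, 0.482, -0.955], "fingers": 85},
  {"offset": [-48, -154, 86], "rot": [0.26, 0.482, -0.955], "fingers": 85},
  {"offset": [-48, -154, 86], "rot": [0.26, 0.482, -0.955], "fingers": 85},
  {"offset": [-48, -154, 86], "rot": [0.26, 0.482, -0.955], "fingers": 85},
  {"offset": [-48, -154, 86], "rot": [0.26, 0.482, -0.955], "fingers": 85},
])

```text
time_s: 30.82
tcp_pos: [0.4851, 0.0592, 0.187]
eef_rot: [-0.251, 0.269, 0.927, 0.071]
ft_force: [-0.4, 0.4, 0.5]
grip_width: 0.085
grip_force: 0.0
```

Call:
play_rows([
  {"offset": [0, 0, 0], "rot": [0, 0, 0], "fingers": 85},
  {"offset": [0, 0, 0], "rot": [0, 0, 0], "fingers": 85},
])

```text
time_s: 31.08
tcp_pos: [0.485, 0.0597, 0.1886]
eef_rot: [-0.25, 0.268, 0.928, 0.071]
ft_force: [-0.8, -0.3, 0.2]
grip_width: 0.0849
grip_force: 0.0
```

```bash
python3 go.py 486.5 59 35 57.8 30 147.8; cat > sh.py <<'E'
from h import *
p,d,i=snap('wrist'); save('w6',p); P=cloud(d,i); z=P[...,2]
k,l,st,c=cv2.connectedComponentsWithStats(((d>0)&(z>.045)&(z<.062)&(P[...,0]<.6)&(P[...,0]>.3)&(abs(P[...,1])<.35)).astype(np.uint8))
for j in range(1,k):
    if st[j,4]>150:
        q=P[l==j]; r=cv2.minAreaRect((q[:,:2]*1000).astype(np.float32))
        print(st[j,4],c[j].round(),np.median(p[l==j],0),np.round(r[0],1),np.round(r[1],1),round(r[2],1))
E
python3 sh.py
```

```text
offset [-78.4, 0.7, 132.0] rot [-0.002, -0.002, -0.002] deg 0
offset [-78.4, 0.7, 132.0] rot [-0.002, 0.004, 3.14] deg 180
tcp [485.   59.7 188.6] axes
 [[-0.731  0.533 -0.425]
 [ 0.463  0.846  0.265]
 [ 0.501 -0.003 -0.865]] 
joints [ 0.06  0.87 -0.17  1.41 -0.18  1.3   1.02] t 31.075 grip 0.08494989320064995 0.0 [-0.8 -0.3  0.2]
291 [379.  55.] [116. 113. 113.] [338.4 274.4] [ 5.8 90.2] 10.4
286 [387.  62.] [119.  116.  112.5] [350.5 276. ] [ 5.4 91.6] 10.8
296 [417.  87.] [116. 113. 112.] [392.8 284.3] [ 5.  91.4] 10.2
300 [425.  95.] [117. 114. 112.] [404.8 285.8] [ 4.7 90.4] 10.0
297 [456. 123.] [116. 112. 112.] [447.  293.7] [ 4.8 91. ] 10.4
306 [464. 131.] [117. 113. 113.] [458.6 295.8] [ 4.5 91.8] 10.2
349 [496. 161.] [117. 114. 114.] [500.8 303.4] [ 5.  91.8] 10.2
349 [505. 169.] [116. 113. 113.] [512.9 305.1] [ 5.3 90.1] 10.0
6746 [286. 271.] [137.  86.  61.] [483.7  61.1] [ 56.  108.9] 58.6
1645 [131. 292.] [74. 72. 71.] [433.3 -64.7] [43.6 57.4] 46.9
```

```bash
cat > fk.py <<'E'
import numpy as np, itertools
from scipy.optimize import least_squares
from scipy.spatial.transform import Rotation as R
D=[([-1.25,.707,-.0276,1.4849,.022,.951,-.0755],[204,537.4,228.7]),
([-.54,.5,.31,1.53,-.16,1.14,-.16],[483,149.4,340.5]),([-.05,.66,.3,1.17,-.19,1.34,.24],[591.1,-80.6,349.6]),
([-.77,.66,.25,1.6,-.2,.91,-.26],[453.9,293.4,239.1]),([.26,.95,.25,.93,-.21,1.29,.37],[645,-264.8,229.9]),
([.28,1.06,.23,1.06,-.23,1.04,.4],[647,-274.8,117.9]),([-.94,.52,.31,1.93,-.23,.72,-.31],[344,275.8,239.6]),
([-.7,.9,.22,1.56,-.26,.71,-.19],[505.9,305.3,110.8]),([.05,.83,.31,1.24,-.25,1.12,.16],[619.5,-142.9,231.6]),
([.06,.87,-.17,1.41,-.18,1.3,1.02],[485,59.7,188.6])]
Rl=np.array([[-.731,.533,-.425],[.463,.846,.265],[.501,-.003,-.865]])
R0=np.array([[0,1,0],[1,0,0],[0,0,-1.]])
ry=lambda a:R.from_euler('y',a).as_matrix(); rz=lambda a:R.from_euler('z',a).as_matrix()
def fk(q,p,s):
    M=rz(-q[0])@ry(q[1]); t=np.array([0,0,p[0]])+rz(-q[0])@[p[4],0,0]
    M=M@rz(s[0]*q[2]); t=t+M@[p[5],0,p[1]]
    M=M@ry(q[3]); M=M@rz(s[1]*q[4]); t=t+M@[p[6],0,p[2]]
    M=M@ry(q[5]); M=M@rz(s[2]*q[6]); t=t+M@[0,0,p[3]]
    return M,t
F=np.diag([1.,1,1])
def frame(M):  # fixed tool offset from the vertical pose: tool z = M z
    return M@TOOL
TOOL=rz(np.pi/2)
if __name__=='__main__':
    for s in itertools.product((1,-1),repeat=3):
        for to in (np.pi/2,-np.pi/2,0,np.pi):
            f=lambda p:np.concatenate([fk(q,p,s)[1]-np.array(t)/1000 for q,t in D])
            r=least_squares(f,[.35,.4,.4,.25,0,0,0]); M=fk(D[-1][0],r.x,s)[0]@rz(to)
            e=np.abs(M-Rl).max(); M0=fk(D[0][0],r.x,s)[0]@rz(to)
            if e<.1: print(s,round(to,2),r.x.round(3),'rms mm',np.sqrt(np.mean(r.fun**2))*1000,e,M0.round(2)[0])
E
python3 fk.py
```

```text
(-1, -1, -1) 1.57 [ 0.293  0.516  0.324  0.267 -0.067  0.035 -0.029] rms mm 11.85947440321389 0.005023070583489563 [-0.94  0.35 -0.  ]
```

```bash
cat > ik.py <<'E'
from fk import *
s=(-1,-1,-1)
p=least_squares(lambda p:np.concatenate([fk(q,p,s)[1]-np.array(t)/1000 for q,t in D]),[.35,.4,.4,.25,0,0,0]).x
lo=np.array([-2.71,-.32,-1.57,0,-1.46,0,-2.83])+.05; hi=np.array([2.71,2.16,1.52,2.45,4.6,2.02,2.83])-.05
def ik(t,yaz,tilt,az,q0):
    c,tl,az=np.deg2rad([yaz,tilt,az]); d=np.array([np.sin(tl)*np.cos(az),np.sin(tl)*np.sin(az),-np.cos(tl)])
    y=np.array([np.cos(c),np.sin(c),0]); T=np.stack([np.cross(y,d),y,d],1)
    def f(q):
        M,x=fk(q,p,s); return np.concatenate([(x-t)*3,R.from_matrix((M@TOOL).T@T).as_rotvec(),.005*(q-q0)])
    r=least_squares(f,np.clip(q0,lo+.01,hi-.01),bounds=(lo,hi)); return r.x,np.abs(r.fun[:6]).max()
if __name__=='__main__':
    rng=np.random.default_rng(0); cur=np.array(D[-1][0])
    for th in (30,45):
      for sgn in (90,-90):
        out=[]
        for al in range(-180,180,30):
            G=np.array([.43,-.28,.072]); t=np.deg2rad(90-th); az=np.deg2rad(al)
            d=np.array([np.sin(t)*np.cos(az),np.sin(t)*np.sin(az),-np.cos(t)]); best=None
            for k in range(5):
                q0=cur if k==0 else rng.uniform(lo,hi)
                if k==0 and sgn<0: q0=cur-[0,0,0,0,0,0,2.8]
                q,e=ik(G-.006*d,al+sgn,90-th,al,q0)
                if e<.01 and (best is None or np.abs(q-cur).sum()<np.abs(best-cur).sum()): best=q
            if best is not None: print(th,sgn,al,best.round(2))
E
python3 ik.py
```

```text
30 90 -180 [ 0.16  1.42  0.69  0.87 -0.14  1.89 -0.89]
30 90 -150 [-0.09  1.31  0.71  1.27  0.09  1.4  -0.68]
30 90 -120 [ 0.17  1.09  0.01  1.63  1.04  1.22 -1.15]
30 90 -90 [ 0.1   1.03  0.09  1.99  1.64  0.96 -1.43]
30 90 -60 [ 0.68  1.14 -0.48  2.28  2.45  1.49 -1.35]
30 90 -30 [ 1.17  1.23 -0.67  2.4   3.11  1.33 -0.85]
30 90 0 [ 1.87  1.89 -1.52  2.28  2.34  0.79  1.01]
30 90 30 [ 1.17  1.04 -0.23  1.93 -1.41  0.86 -1.82]
30 90 90 [ 1.02  1.26 -0.34  1.16 -0.35  1.56 -2.21]
30 90 120 [ 0.79  1.37 -0.23  0.79 -0.15  1.97 -1.97]
30 -90 -180 [ 0.45  1.35 -0.1   0.85  0.46  1.95  1.88]
30 -90 -150 [ 0.44  1.24 -0.32  1.22  0.9   1.72  1.92]
30 -90 -120 [ 0.4   1.14 -0.33  1.62  1.26  1.45  1.89]
30 -90 -90 [ 0.37  1.06 -0.27  1.99  1.75  1.26  1.74]
30 -90 -60 [-0.29  1.18  0.71  2.28  2.7   0.75  0.78]
30 -90 -30 [0.09 1.22 0.63 2.4  3.29 1.44 0.96]
30 -90 0 [0.56 1.11 0.42 2.23 3.98 1.43 1.41]
30 -90 30 [ 1.82  1.5  -1.18  2.04  0.68  0.3  -0.43]
30 -90 60 [ 0.65  1.2   0.5   1.54 -1.28  1.62  1.28]
30 -90 90 [ 1.08  1.28 -0.46  1.17 -0.25  1.54  0.86]
30 -90 120 [ 0.79  1.37 -0.
[... 563 characters left out ...]
8]
45 90 150 [ 0.51  1.22  0.13  1.   -0.07  1.71 -1.47]
45 -90 -180 [0.25 1.2  0.38 1.13 0.01 1.54 2.1 ]
45 -90 -150 [ 0.47  1.1  -0.26  1.39  0.78  1.41  1.95]
45 -90 -120 [0.24 0.98 0.02 1.71 0.94 0.97 2.11]
45 -90 -90 [ 0.5   0.95 -0.31  1.99  1.69  0.99  1.91]
45 -90 -60 [ 0.41  0.89 -0.03  2.2   2.43  0.76  1.64]
45 -90 -30 [-0.25  1.46  1.27  2.35  3.77  1.38  0.21]
45 -90 0 [ 1.49  1.1  -0.84  2.16  3.1   0.32  2.78]
45 -90 30 [ 0.95  0.92 -0.06  1.94 -1.41  0.74  1.17]
45 -90 60 [ 0.79  1.01  0.15  1.64 -0.98  1.13  1.1 ]
45 -90 90 [ 0.88  1.1  -0.13  1.34 -0.42  1.33  1.03]
45 -90 120 [ 1.02  1.29 -0.74  1.1   0.32  1.64  0.91]
45 -90 150 [ 0.48  1.23  0.2   1.   -0.12  1.71  1.7 ]
```

The kinematic check shows the outward lean is awkward, but ending with the hand on the +x/+y side (pointing to azimuth -120°) is comfortable. Doing the black shaker first leaves room for the hand.

```bash
python3 go.py 460 -80 190 46.6 30 136.6|head -1
```

```text
offset [-45.6, -131.5, -27.6] rot [-0.1, -0.001, 0.167] deg 11
```

Call:
play_rows([
  {"offset": [-46, -131, -28], "rot": [-0.1, 0, 0.167], "fingers": 85},
  {"offset": [-46, -131, -28], "rot": [-0.1, 0, 0.167], "fingers": 85},
  {"offset": [-46, -131, -28], "rot": [-0.1, 0, 0.167], "fingers": 85},
  {"offset": [-46, -131, -28], "rot": [-0.1, 0, 0.167], "fingers": 85},
  {"offset": [-46, -131, -28], "rot": [-0.1, 0, 0.167], "fingers": 85},
])

```text
time_s: 31.75
tcp_pos: [0.4612, -0.0785, 0.1898]
eef_rot: [-0.242, 0.356, 0.898, 0.096]
ft_force: [0.6, 0.1, 0.3]
grip_width: 0.0851
grip_force: 0.0
```

```bash
python3 sh.py | tail -2;python3 go.py 460 -80 35 46.6 30 136.6
```

```text
5902 [405. 190.] [101.  62.  43.] [483.3  60.4] [ 56.3 110.1] 57.4
6675 [282. 271.] [71. 69. 68.] [456.8 -78.3] [ 55.8 109.8] 47.7
offset [-77.9, -1.9, 133.8] rot [-0.001, -0.003, 0.003] deg 0
offset [-77.9, -1.9, 133.8] rot [0.004, -0.002, -3.139] deg 180
tcp [461.1 -78.5 189.8] axes
 [[-0.63   0.685 -0.366]
 [ 0.592  0.728  0.344]
 [ 0.502  0.    -0.865]] 
joints [ 0.32  0.85 -0.12  1.47 -0.18  1.29  1.12] t 31.8 grip 0.08546411642411798 0.0 [ 0.9 -0.6  0.2]
```

Call:
play_rows([
  {"offset": [-25, -1, 43], "rot": [0, 0, 0], "fingers": 85},
  {"offset": [-50, -2, 86], "rot": [0, 0, 0], "fingers": 85},
  {"offset": [-68, -2, 117], "rot": [0, 0, 0], "fingers": 85},
  {"offset": [-78, -2, 134], "rot": [0, 0, 0], "fingers": 85},
  {"offset": [-78, -2, 134], "rot": [0, 0, 0], "fingers": 85},
  {"offset": [-78, -2, 134], "rot": [0, 0, 0], "fingers": 30},
  {"offset": [-78, -2, 134], "rot": [0, 0, 0], "fingers": 30},
  {"offset": [-78, -2, 134], "rot": [0, 0, 0], "fingers": 30},
], newtons=70)

```text
time_s: 32.8
tcp_pos: [0.4603, -0.0819, 0.036]
eef_rot: [-0.241, 0.357, 0.898, 0.096]
ft_force: [0.7, -2.0, 12.6]
grip_width: 0.0546
grip_force: 74.2
```

Call:
play_rows([
  {"offset": [0, 0, 0], "rot": [0, 0, 0], "fingers": 30},
  {"offset": [0, 0, 0], "rot": [0, 0, 0], "fingers": 30},
])

```text
time_s: 33.05
tcp_pos: [0.4603, -0.0819, 0.036]
eef_rot: [-0.241, 0.357, 0.898, 0.096]
ft_force: [1.2, -1.7, 12.6]
grip_width: 0.0545
grip_force: 74.2
```

Call:
play_rows([
  {"offset": [30, 0, -52], "rot": [0, 0, 0], "fingers": 30},
  {"offset": [60, 0, -104], "rot": [0, 0, 0], "fingers": 30},
  {"offset": [100, 0, -173], "rot": [0, 0, 0], "fingers": 30},
  {"offset": [100, 0, -173], "rot": [0, 0, 0], "fingers": 30},
  {"offset": [100, 0, -173], "rot": [0, 0, 0], "fingers": 30},
])

```text
time_s: 33.67
tcp_pos: [0.4603, -0.082, 0.2357]
eef_rot: [-0.24, 0.357, 0.898, 0.096]
ft_force: [-0.0, -0.4, -3.0]
grip_width: 0.0548
grip_force: 75.8
```

```bash
python3 go.py 440 -180 260 5 1 -85
```

```text
offset [-33.3, -85.1, -47.4] rot [-0.183, -0.517, 0.712] deg 52
offset [-33.3, -85.1, -47.4] rot [0.649, -0.23, -2.34] deg 140
tcp [460.3 -82.  235.7] axes
 [[-0.63   0.687 -0.363]
 [ 0.594  0.727  0.344]
 [ 0.5    0.001 -0.866]] 
joints [ 0.32  0.79 -0.12  1.42 -0.18  1.39  1.11] t 33.675 grip 0.05480940225187055 75.84690928459167 [-0.  -0.4 -3. ]
```

Call:
play_rows([
  {"offset": [-33, -85, -47], "rot": [-0.183, -0.517, 0.712], "fingers": 30},
  {"offset": [-33, -85, -47], "rot": [-0.183, -0.517, 0.712], "fingers": 30},
  {"offset": [-33, -85, -47], "rot": [-0.183, -0.517, 0.712], "fingers": 30},
  {"offset": [-33, -85, -47], "rot": [-0.183, -0.517, 0.712], "fingers": 30},
  {"offset": [-33, -85, -47], "rot": [-0.183, -0.517, 0.712], "fingers": 30},
  {"offset": [-33, -85, -47], "rot": [-0.183, -0.517, 0.712], "fingers": 30},
  {"offset": [-33, -85, -47], "rot": [-0.183, -0.517, 0.712], "fingers": 30},
])

```text
time_s: 34.55
tcp_pos: [0.4394, -0.1797, 0.2581]
eef_rot: [0.004, 0.675, 0.738, -0.007]
ft_force: [-0.2, 0.1, -2.1]
grip_width: 0.0546
grip_force: 75.7
```

```bash
python3 go.py 430 -290 240 -30 60 -120
```

```text
offset [-108.8, -19.2, 19.8] rot [0.321, -0.997, 0.555] deg 68
offset [-108.8, -19.2, 19.8] rot [1.272, 0.409, -2.245] deg 150
tcp [ 439.4 -179.7  258.1] axes
 [[-0.09   0.996 -0.003]
 [ 0.996  0.09  -0.015]
 [-0.015 -0.004 -1.   ]] 
joints [ 0.18  0.53  0.22  1.8  -0.13  0.83  0.55] t 34.55 grip 0.05456467735364126 75.66578149795532 [-0.2  0.1 -2.1]
```

Call:
play_rows([
  {"offset": [-109, -19, 20], "rot": [0.321, -0.997, 0.555], "fingers": 30},
  {"offset": [-109, -19, 20], "rot": [0.321, -0.997, 0.555], "fingers": 30},
  {"offset": [-109, -19, 20], "rot": [0.321, -0.997, 0.555], "fingers": 30},
  {"offset": [-109, -19, 20], "rot": [0.321, -0.997, 0.555], "fingers": 30},
  {"offset": [-109, -19, 20], "rot": [0.321, -0.997, 0.555], "fingers": 30},
  {"offset": [-109, -19, 20], "rot": [0.321, -0.997, 0.555], "fingers": 30},
  {"offset": [-109, -19, 20], "rot": [0.321, -0.997, 0.555], "fingers": 30},
  {"offset": [-109, -19, 20], "rot": [0.321, -0.997, 0.555], "fingers": 30},
])

```text
time_s: 35.55
tcp_pos: [0.4301, -0.2904, 0.2389]
eef_rot: [0.249, 0.75, 0.432, -0.434]
ft_force: [0.2, -0.6, -1.3]
grip_width: 0.0544
grip_force: 75.8
```

Call:
play_rows([
  {"offset": [0, 0, 0], "rot": [0, 0, 0], "fingers": 30},
  {"offset": [0, 0, 0], "rot": [0, 0, 0], "fingers": 30},
])

```text
time_s: 35.8
tcp_pos: [0.4298, -0.2905, 0.2407]
eef_rot: [0.25, 0.751, 0.432, -0.432]
ft_force: [-0.0, 0.3, -2.3]
grip_width: 0.0544
grip_force: 75.8
```

```bash
python3 go.py 413 -325 100 -30 60 -120; python3 -c "
from h import *
b,_,_=snap('side');c,_,_=snap('scene');save('w7',np.hstack([cv2.resize(b[180:380,180:400],(440,400)),cv2.resize(c[60:260,170:350],(360,400))]))"
```

```text
offset [102.6, 2.6, 103.7] rot [-0.002, -0.002, -0.003] deg 0
offset [102.6, 2.6, 103.7] rot [-0.003, 0.003, 3.138] deg 180
tcp [ 429.8 -290.5  240.7] axes
 [[ 0.254  0.864 -0.434]
 [ 0.433 -0.503 -0.748]
 [-0.865  0.002 -0.502]] 
joints [-0.38  1.13  1.    1.68  0.2   0.9  -0.34] t 35.8 grip 0.05435512529211321 75.75735569000244 [-0.   0.3 -2.3]
```

View pics/w7.png

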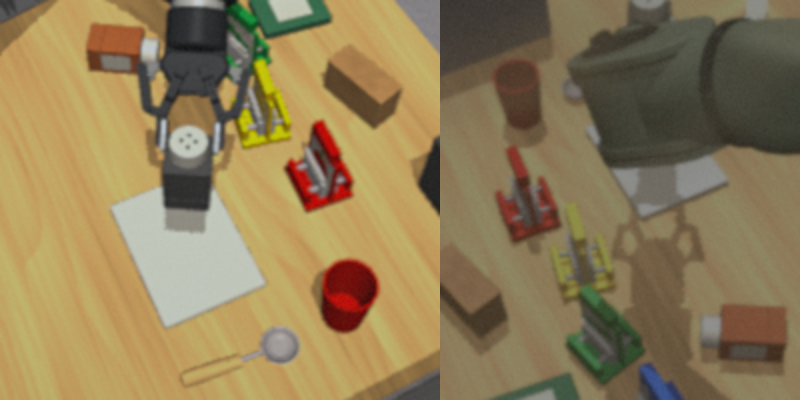

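The shaker hangs upright, cap up (190,165 in the side crop), above the board's near end, and brown still lies in place. Lower it.

Call:
play_rows([
  {"offset": [51, 1, 52], "rot": [0, 0, 0], "fingers": 30},
  {"offset": [102, 2, 103], "rot": [0, 0, 0], "fingers": 30},
  {"offset": [102, 2, 103], "rot": [0, 0, 0], "fingers": 30},
  {"offset": [102, 2, 103], "rot": [0, 0, 0], "fingers": 30},
  {"offset": [102, 2, 103], "rot": [0, 0, 0], "fingers": 30},
])

```text
time_s: 36.52
tcp_pos: [0.4138, -0.3241, 0.1026]
eef_rot: [0.251, 0.751, 0.431, -0.432]
ft_force: [-0.8, -0.4, -2.6]
grip_width: 0.0544
grip_force: 75.7
```

```bash
python3 go.py 413 -325 73 -30 60 -120
```

```text
offset [25.0, -0.4, 15.8] rot [0.0, -0.0, -0.005] deg 0
offset [25.0, -0.4, 15.8] rot [-0.001, -0.001, 3.137] deg 180
tcp [ 413.8 -324.1  102.6] axes
 [[ 0.254  0.865 -0.433]
 [ 0.431 -0.502 -0.75 ]
 [-0.866  0.004 -0.5  ]] 
joints [-0.3   1.36  0.91  1.73  0.13  0.66 -0.45] t 36.525 grip 0.05438540775594719 75.65260291099548 [-0.8 -0.4 -2.6]
```

Call:
play_rows([
  {"offset": [9, 0, 5], "rot": [0, 0, 0], "fingers": 30},
  {"offset": [17, 0, 10], "rot": [0, 0, 0], "fingers": 30},
  {"offset": [22, 0, 13], "rot": [0, 0, 0], "fingers": 30},
  {"offset": [25, 0, 15], "rot": [0, 0, 0], "fingers": 30},
  {"offset": [25, 0, 15], "rot": [0, 0, 0], "fingers": 30},
])

```text
time_s: 37.15
tcp_pos: [0.4124, -0.3249, 0.0722]
eef_rot: [0.25, 0.751, 0.431, -0.434]
ft_force: [-0.5, 2.6, 7.1]
grip_width: 0.0545
grip_force: 76.5
```

Call:
play_rows([
  {"offset": [0, 0, 0], "rot": [0, 0, 0], "fingers": 62},
  {"offset": [0, 0, 0], "rot": [0, 0, 0], "fingers": 75},
  {"offset": [0, 0, 0], "rot": [0, 0, 0], "fingers": 84},
  {"offset": [0, 0, 0], "rot": [0, 0, 0], "fingers": 84},
  {"offset": [0, 0, -30], "rot": [0, 0, 0], "fingers": 84},
  {"offset": [0, 0, -70], "rot": [0, 0, 0], "fingers": 84},
  {"offset": [0, 0, -120], "rot": [0, 0, 0], "fingers": 84},
  {"offset": [0, 0, -170], "rot": [0, 0, 0], "fingers": 84},
])

```text
time_s: 38.15
tcp_pos: [0.4869, -0.196, 0.1573]
eef_rot: [0.25, 0.751, 0.432, -0.433]
ft_force: [-0.5, -0.2, 0.9]
grip_width: 0.0839
grip_force: 0.0
```

Call:
play_rows([
  {"offset": [0, 0, 0], "rot": [0, 0, 0], "fingers": 84},
  {"offset": [0, 0, 0], "rot": [0, 0, 0], "fingers": 84},
])

```text
time_s: 38.4
tcp_pos: [0.4859, -0.1977, 0.1562]
eef_rot: [0.25, 0.751, 0.431, -0.433]
ft_force: [0.2, -0.4, -0.4]
grip_width: 0.084
grip_force: 0.0
```

```bash
cat > up.py <<'E'
from h import *
import sys
p,d,i=snap(sys.argv[1]); P=cloud(d,i); z=P[...,2]
for nm,(a,b) in {'top':(.113,.13),'lying':(.048,.062)}.items():
    k,l,st,c=cv2.connectedComponentsWithStats(((d>0)&(z>a)&(z<b)&(P[...,0]<.6)&(P[...,0]>.33)&(P[...,1]<.15)&(P[...,1]>-.4)).astype(np.uint8))
    for j in range(1,k):
        if st[j,4]>80:
            q=P[l==j]; r=cv2.minAreaRect((q[:,:2]*1000).astype(np.float32))
            print(nm,st[j,4],np.median(p[l==j],0),np.round(r[0],1),np.round(r[1],1),round(r[2],1),np.percentile(q[:,2]*1000,[5,50,95]).round(1))
E
python3 up.py wrist; echo; python3 up.py side;python3 go.py 440 -120 260 0
```

```text
top 657 [134. 130. 125.] [ 409.8 -327.3] [41.9 41.5] 12.2 [113.7 119.9 123. ]
lying 833 [53. 52. 52.] [ 422.9 -305.9] [ 4.9 55.4] 58.1 [48.7 55.2 61.3]

top 242 [187. 192. 180.] [ 407.2 -332.8] [43.6 43.2] 52.8 [116.9 122.4 125. ]
lying 423 [163.  90.  49.] [476.2  62.1] [60.3 96.4] 60.7 [50.  56.1 59.6]
offset [-68.0, -78.6, -90.4] rot [-0.275, 1.023, -0.479] deg 67
offset [-68.0, -78.6, -90.4] rot [1.332, 0.358, 2.304] deg 154
tcp [ 485.7 -198.   156.1] axes
 [[ 0.252  0.864 -0.436]
 [ 0.431 -0.504 -0.749]
 [-0.866  0.001 -0.499]] 
joints [-0.47  1.29  0.9   1.48  0.09  1.09 -0.45] t 38.5 grip 0.08392426963865535 0.0 [ 0.6 -0.7 -0.2]
```

Black stands at about (409,-329), top 122 mm. Back for brown.

Call:
play_rows([
  {"offset": [-68, -79, -90], "rot": [-0.275, 1.023, -0.479], "fingers": 84},
  {"offset": [-68, -79, -90], "rot": [-0.275, 1.023, -0.479], "fingers": 84},
  {"offset": [-68, -79, -90], "rot": [-0.275, 1.023, -0.479], "fingers": 84},
  {"offset": [-68, -79, -90], "rot": [-0.275, 1.023, -0.479], "fingers": 84},
  {"offset": [-68, -79, -90], "rot": [-0.275, 1.023, -0.479], "fingers": 84},
  {"offset": [-68, -79, -90], "rot": [-0.275, 1.023, -0.479], "fingers": 84},
  {"offset": [-68, -79, -90], "rot": [-0.275, 1.023, -0.479], "fingers": 84},
  {"offset": [-68, -79, -90], "rot": [-0.275, 1.023, -0.479], "fingers": 84},
])

```text
time_s: 39.5
tcp_pos: [0.4388, -0.1225, 0.2603]
eef_rot: [0.0, 0.709, 0.705, 0.001]
ft_force: [0.1, 0.9, -0.5]
grip_width: 0.0839
grip_force: 0.0
```

```bash
python3 go.py 486 59 190 57.8 30 147.8
```

```text
offset [181.6, 46.2, 70.6] rot [0.267, 0.477, -0.989] deg 65
offset [181.6, 46.2, 70.6] rot [0.554, -0.31, 2.071] deg 124
tcp [ 438.8 -122.5  260.3] axes
 [[ 0.005  1.     0.001]
 [ 1.    -0.005  0.001]
 [ 0.001  0.001 -1.   ]] 
joints [ 0.    0.51  0.33  1.85 -0.22  0.81  0.44] t 39.5 grip 0.08394495819588448 0.0 [ 0.1  0.9 -0.5]
```

Call:
play_rows([
  {"offset": [182, 46, 30], "rot": [0.267, 0.477, -0.989], "fingers": 85},
  {"offset": [182, 46, 30], "rot": [0.267, 0.477, -0.989], "fingers": 85},
  {"offset": [182, 46, 30], "rot": [0.267, 0.477, -0.989], "fingers": 85},
  {"offset": [182, 46, 30], "rot": [0.267, 0.477, -0.989], "fingers": 85},
  {"offset": [182, 46, 30], "rot": [0.267, 0.477, -0.989], "fingers": 85},
  {"offset": [182, 46, 70], "rot": [0.267, 0.477, -0.989], "fingers": 85},
  {"offset": [182, 46, 70], "rot": [0.267, 0.477, -0.989], "fingers": 85},
  {"offset": [182, 46, 70], "rot": [0.267, 0.477, -0.989], "fingers": 85},
])

```text
time_s: 40.5
tcp_pos: [0.4858, 0.063, 0.1909]
eef_rot: [-0.248, 0.267, 0.929, 0.069]
ft_force: [0.5, 0.6, -0.2]
grip_width: 0.085
grip_force: 0.0
```

Call:
play_rows([
  {"offset": [0, 0, 0], "rot": [0, 0, 0], "fingers": 85},
])

```text
time_s: 40.62
tcp_pos: [0.486, 0.0629, 0.1916]
eef_rot: [-0.248, 0.266, 0.929, 0.07]
ft_force: [-0.5, 0.0, -0.6]
grip_width: 0.0851
grip_force: 0.0
```

```bash
python3 up.py wrist; python3 go.py 486 59 35 57.8 30 147.8
```

```text
lying 6359 [139.  85.  60.] [483.   60.9] [ 56.2 110. ] 57.9 [49.9 56.6 57.9]
offset [-79.6, -3.1, 134.8] rot [-0.004, 0.003, 0.004] deg 0
offset [-79.6, -3.1, 134.8] rot [-0.004, -0.006, -3.138] deg 180
tcp [486.   62.8 191.5] axes
 [[-0.736  0.528 -0.423]
 [ 0.459  0.849  0.262]
 [ 0.498 -0.001 -0.867]] 
joints [ 0.03  0.87 -0.12  1.41 -0.21  1.31  1.05] t 40.675 grip 0.0849455180250234 0.0 [ 1.  -0.1  0.3]
```

Call:
play_rows([
  {"offset": [-26, -2, 43], "rot": [0, 0, 0.004], "fingers": 85},
  {"offset": [-51, -3, 86], "rot": [0, 0, 0.004], "fingers": 85},
  {"offset": [-69, -3, 117], "rot": [0, 0, 0.004], "fingers": 85},
  {"offset": [-79, -3, 135], "rot": [0, 0, 0.004], "fingers": 85},
  {"offset": [-79, -3, 135], "rot": [0, 0, 0.004], "fingers": 85},
  {"offset": [-79, -3, 135], "rot": [0, 0, 0.004], "fingers": 30},
  {"offset": [-79, -3, 135], "rot": [0, 0, 0.004], "fingers": 30},
  {"offset": [-79, -3, 135], "rot": [0, 0, 0.004], "fingers": 30},
], newtons=70)

```text
time_s: 41.68
tcp_pos: [0.4857, 0.0593, 0.0353]
eef_rot: [-0.248, 0.267, 0.929, 0.07]
ft_force: [1.9, -2.5, 11.7]
grip_width: 0.0543
grip_force: 74.4
```

Call:
play_rows([
  {"offset": [0, 0, 0], "rot": [0, 0, 0], "fingers": 30},
  {"offset": [30, 0, -52], "rot": [0, 0, 0], "fingers": 30},
  {"offset": [60, 0, -104], "rot": [0, 0, 0], "fingers": 30},
  {"offset": [100, 0, -173], "rot": [0, 0, 0], "fingers": 30},
  {"offset": [100, 0, -173], "rot": [0, 0, 0], "fingers": 30},
  {"offset": [100, 0, -173], "rot": [0, 0, 0], "fingers": 30},
])

```text
time_s: 42.42
tcp_pos: [0.4855, 0.06, 0.2349]
eef_rot: [-0.248, 0.267, 0.929, 0.07]
ft_force: [-0.5, 0.9, -2.9]
grip_width: 0.0545
grip_force: 75.9
```

```bash
python3 go.py 440 -120 270 5 1 -85
```

```text
offset [-32.0, -176.8, -58.5] rot [-0.235, -0.498, 0.905] deg 61
offset [-32.0, -176.8, -58.5] rot [0.593, -0.279, -2.152] deg 129
tcp [485.5  60.  234.9] axes
 [[-0.735  0.531 -0.423]
 [ 0.461  0.848  0.263]
 [ 0.498 -0.002 -0.867]] 
joints [ 0.04  0.81 -0.12  1.36 -0.21  1.41  1.03] t 42.425 grip 0.05445691966666566 75.93698501586914 [-0.5  0.9 -2.9]
```

Call:
play_rows([
  {"offset": [-32, -177, -58], "rot": [-0.235, -0.498, 0.905], "fingers": 30},
  {"offset": [-32, -177, -58], "rot": [-0.235, -0.498, 0.905], "fingers": 30},
  {"offset": [-32, -177, -58], "rot": [-0.235, -0.498, 0.905], "fingers": 30},
  {"offset": [-32, -177, -58], "rot": [-0.235, -0.498, 0.905], "fingers": 30},
  {"offset": [-32, -177, -58], "rot": [-0.235, -0.498, 0.905], "fingers": 30},
  {"offset": [-32, -177, -58], "rot": [-0.235, -0.498, 0.905], "fingers": 30},
  {"offset": [-32, -177, -58], "rot": [-0.235, -0.498, 0.905], "fingers": 30},
  {"offset": [-32, -177, -58], "rot": [-0.235, -0.498, 0.905], "fingers": 30},
])

```text
time_s: 43.42
tcp_pos: [0.4393, -0.1202, 0.268]
eef_rot: [0.004, 0.675, 0.738, -0.007]
ft_force: [0.2, -0.4, -1.5]
grip_width: 0.0547
grip_force: 75.8
```

```bash
python3 go.py 442 -225 240 -30 60 -120
```

```text
offset [-104.2, -6.6, 29.6] rot [0.321, -0.997, 0.554] deg 68
offset [-104.2, -6.6, 29.6] rot [1.272, 0.409, -2.246] deg 150
tcp [ 439.3 -120.2  268. ] axes
 [[-0.09   0.996 -0.003]
 [ 0.996  0.09  -0.016]
 [-0.015 -0.004 -1.   ]] 
joints [ 0.01  0.5   0.29  1.84 -0.16  0.83  0.46] t 43.425 grip 0.05471023272981093 75.76939702033997 [ 0.2 -0.4 -1.5]
```

Call:
play_rows([
  {"offset": [-104, -7, 29], "rot": [0.321, -0.997, 0.554], "fingers": 30},
  {"offset": [-104, -7, 29], "rot": [0.321, -0.997, 0.554], "fingers": 30},
  {"offset": [-104, -7, 29], "rot": [0.321, -0.997, 0.554], "fingers": 30},
  {"offset": [-104, -7, 29], "rot": [0.321, -0.997, 0.554], "fingers": 30},
  {"offset": [-104, -7, 29], "rot": [0.321, -0.997, 0.554], "fingers": 30},
  {"offset": [-104, -7, 29], "rot": [0.321, -0.997, 0.554], "fingers": 30},
  {"offset": [-104, -7, 29], "rot": [0.321, -0.997, 0.554], "fingers": 30},
  {"offset": [-104, -7, 29], "rot": [0.321, -0.997, 0.554], "fingers": 30},
])

```text
time_s: 44.42
tcp_pos: [0.4415, -0.225, 0.2398]
eef_rot: [0.249, 0.75, 0.433, -0.434]
ft_force: [-0.3, 0.2, -1.8]
grip_width: 0.0545
grip_force: 75.8
```

Call:
play_rows([
  {"offset": [0, 0, 0], "rot": [0, 0, 0], "fingers": 30},
  {"offset": [0, 0, 0], "rot": [0, 0, 0], "fingers": 30},
])

```text
time_s: 44.68
tcp_pos: [0.4412, -0.2251, 0.2415]
eef_rot: [0.25, 0.751, 0.432, -0.432]
ft_force: [0.7, -0.9, -0.8]
grip_width: 0.0543
grip_force: 75.8
```

```bash
python3 go.py 444 -230 100 -30 60 -120; python3 up.py side
```

```text
offset [121.0, 4.6, 73.4] rot [-0.002, -0.002, -0.003] deg 0
offset [121.0, 4.6, 73.4] rot [-0.003, 0.003, 3.139] deg 180
tcp [ 441.2 -225.1  241.5] axes
 [[ 0.253  0.865 -0.434]
 [ 0.433 -0.502 -0.748]
 [-0.865  0.001 -0.501]] 
joints [-0.49  1.13  0.98  1.64  0.16  1.02 -0.37] t 44.675 grip 0.05430725959759154 75.83677768707275 [ 0.7 -0.9 -0.8]
top 241 [189. 194. 183.] [ 407.2 -333.4] [43.1 43.4] 6.0 [117.3 122.3 125.1]
```

Call:
play_rows([
  {"offset": [50, 2, 30], "rot": [0, 0, 0], "fingers": 30},
  {"offset": [95, 4, 58], "rot": [0, 0, 0], "fingers": 30},
  {"offset": [121, 4, 73], "rot": [0, 0, 0], "fingers": 30},
  {"offset": [121, 4, 73], "rot": [0, 0, 0], "fingers": 30},
  {"offset": [121, 4, 73], "rot": [0, 0, 0], "fingers": 30},
])

```text
time_s: 45.35
tcp_pos: [0.4441, -0.2294, 0.1014]
eef_rot: [0.251, 0.751, 0.432, -0.433]
ft_force: [1.3, 0.7, -1.4]
grip_width: 0.0544
grip_force: 75.8
```

```bash
python3 go.py 444 -230 72 -30 60 -120
```

```text
offset [25.2, 0.1, 15.2] rot [-0.0, -0.0, -0.004] deg 0
offset [25.2, 0.1, 15.2] rot [-0.0, 0.001, 3.138] deg 180
tcp [ 444.1 -229.4  101.4] axes
 [[ 0.253  0.865 -0.433]
 [ 0.431 -0.502 -0.75 ]
 [-0.866  0.003 -0.5  ]] 
joints [-0.45  1.36  0.89  1.65  0.06  0.87 -0.49] t 45.35 grip 0.054360436869685974 75.81248760223389 [ 1.3  0.7 -1.4]
```

Call:
play_rows([
  {"offset": [9, 0, 5], "rot": [0, 0, 0], "fingers": 30},
  {"offset": [17, 0, 10], "rot": [0, 0, 0], "fingers": 30},
  {"offset": [22, 0, 13], "rot": [0, 0, 0], "fingers": 30},
  {"offset": [25, 0, 15], "rot": [0, 0, 0], "fingers": 30},
  {"offset": [25, 0, 15], "rot": [0, 0, 0], "fingers": 30},
])

```text
time_s: 45.98
tcp_pos: [0.4435, -0.2298, 0.0707]
eef_rot: [0.25, 0.751, 0.432, -0.433]
ft_force: [-0.2, 0.1, -1.7]
grip_width: 0.0546
grip_force: 75.9
```

Call:
play_rows([
  {"offset": [0, 0, 0], "rot": [0, 0, 0], "fingers": 62},
  {"offset": [0, 0, 0], "rot": [0, 0, 0], "fingers": 75},
  {"offset": [0, 0, 0], "rot": [0, 0, 0], "fingers": 84},
  {"offset": [0, 0, 0], "rot": [0, 0, 0], "fingers": 84},
  {"offset": [0, 0, -30], "rot": [0, 0, 0], "fingers": 84},
  {"offset": [0, 0, -70], "rot": [0, 0, 0], "fingers": 84},
  {"offset": [0, 0, -120], "rot": [0, 0, 0], "fingers": 84},
  {"offset": [0, 0, -170], "rot": [0, 0, 0], "fingers": 84},
])

```text
time_s: 46.98
tcp_pos: [0.5177, -0.1009, 0.1567]
eef_rot: [0.25, 0.751, 0.432, -0.433]
ft_force: [1.4, 0.7, -0.5]
grip_width: 0.0837
grip_force: 0.0
```

```bash
python3 up.py wrist; python3 go.py 440 150 350 0
```

```text
top 968 [132. 128. 122.] [ 426.8 -276.8] [136.1  41.9] 71.4 [113.9 119.8 123. ]
lying 839 [106.  64.  46.] [ 454.1 -210.3] [ 5.7 55.8] 60.7 [48.8 55.  61.3]
lying 92 [56. 52. 51.] [ 441.4 -317. ] [ 3.6 11.1] 45.8 [49.1 54.4 61.2]
offset [-78.5, -192.3, -246.7] rot [-0.267, 1.02, -0.474] deg 66
offset [-78.5, -192.3, -246.7] rot [1.331, 0.349, 2.311] deg 154
tcp [521.3 -96.7 158.9] axes
 [[ 0.253  0.868 -0.428]
 [ 0.434 -0.497 -0.751]
 [-0.864  0.004 -0.503]] 
joints [-0.57  1.31  0.89  1.28  0.03  1.35 -0.5 ] t 47.025 grip 0.0843970512998467 0.0 [4.9 6.2 4.4]
```

Call:
play_rows([
  {"offset": [-87, 0, -50], "rot": [0, 0, 0], "fingers": 84},
  {"offset": [-87, 0, -50], "rot": [0, 0, 0], "fingers": 84},
  {"offset": [-78, -192, -246], "rot": [-0.267, 1.02, -0.474], "fingers": 84},
  {"offset": [-78, -192, -246], "rot": [-0.267, 1.02, -0.474], "fingers": 84},
  {"offset": [-78, -192, -246], "rot": [-0.267, 1.02, -0.474], "fingers": 84},
  {"offset": [-78, -192, -246], "rot": [-0.267, 1.02, -0.474], "fingers": 84},
  {"offset": [-78, -192, -246], "rot": [-0.267, 1.02, -0.474], "fingers": 84},
  {"offset": [-78, -192, -246], "rot": [-0.267, 1.02, -0.474], "fingers": 84},
])

```text
time_s: 48.02
tcp_pos: [0.438, 0.1466, 0.3468]
eef_rot: [0.005, 0.712, 0.702, -0.011]
ft_force: [0.6, -0.6, -0.8]
grip_width: 0.0839
grip_force: 0.0
```

Call:
play_rows([
  {"offset": [200, -50, 0], "rot": [0, 0, 0], "fingers": 84},
  {"offset": [200, -50, 0], "rot": [0, 0, 0], "fingers": 84},
  {"offset": [200, -50, 0], "rot": [0, 0, 0], "fingers": 84},
  {"offset": [200, -50, 0], "rot": [0, 0, 0], "fingers": 84},
  {"offset": [200, -50, 0], "rot": [0, 0, 0], "fingers": 84},
  {"offset": [200, -50, 0], "rot": [0, 0, 0], "fingers": 84},
])

```text
time_s: 48.78
tcp_pos: [0.3926, 0.3442, 0.3408]
eef_rot: [0.006, 0.714, 0.7, -0.015]
ft_force: [0.6, -0.0, -0.7]
grip_width: 0.0841
grip_force: 0.0
```

```bash
cat > fin.py <<'E'
from h import *
for n in ('scene','side'):
    p,d,i=snap(n); save('f_'+n,p); P=cloud(d,i); z=P[...,2]
    k,l,st,c=cv2.connectedComponentsWithStats(((d>0)&(z>.11)&(z<.13)&(P[...,0]<.7)&(P[...,0]>.33)&(P[...,1]<.2)&(P[...,1]>-.4)).astype(np.uint8))
    for j in range(1,k):
        if st[j,4]>40:
            q=P[l==j]; r=cv2.minAreaRect((q[:,:2]*1000).astype(np.float32))
            print(n,st[j,4],np.median(p[l==j],0),np.round(r[0],1),np.round(r[1],1),round(r[2],1),np.percentile(q[:,2]*1000,[5,50,95]).round(1))
s=read_state();print(s['time_s'],s['tcp_pos'],s['ft_force'])
E
python3 fin.py
```

```text
scene 164 [121.  119.5 112. ] [ 408.5 -329.3] [44.5 41.7] 8.9 [112.1 121.3 124.9]
scene 180 [122. 120. 116.] [ 442.2 -233.4] [42.5 42.1] 12.8 [112.8 121.2 124.2]
scene 116 [118.5  49.   39. ] [ 644.2 -272. ] [59.6 16.6] 83.0 [111.9 121.2 125. ]
scene 135 [127. 124.  63.] [ 620.4 -143.8] [60.5 15.9] 77.8 [114.4 121.2 124.1]
scene 173 [61. 99. 59.] [649.3 -19.6] [15.8 59.7] 12.2 [111.8 121.5 124.3]
scene 199 [ 53.  73. 120.] [638.4 110.8] [16.9 59.4] 2.3 [112.6 121.3 123.9]
side 95 [ 23.  85. 170.] [636.4 106.5] [17.4 62.6] 1.7 [112.7 121.  125.7]
side 115 [ 20. 127.  52.] [646.5 -23.2] [20.7 60.3] 7.8 [112.6 121.7 125.9]
side 123 [179. 173.   9.] [ 618.6 -146.9] [63.6 17.8] 76.8 [112.5 122.  125.3]
side 142 [173.  15.  10.] [ 644.1 -276.2] [60.4 17.1] 83.2 [112.8 121.6 125.3]
side 219 [176. 180. 168.] [ 439.4 -237.5] [42.2 42.4] 61.3 [115.  122.3 125.7]
side 247 [176. 180. 169.] [ 407.3 -333.6] [42.7 43. ] 4.4 [114.2 122.  125.4]
48.875 [0.39261311 0.34439846 0.34090213] [-0.13924738  0.23233723 -0.03875679]
```

View pics/f_side.png

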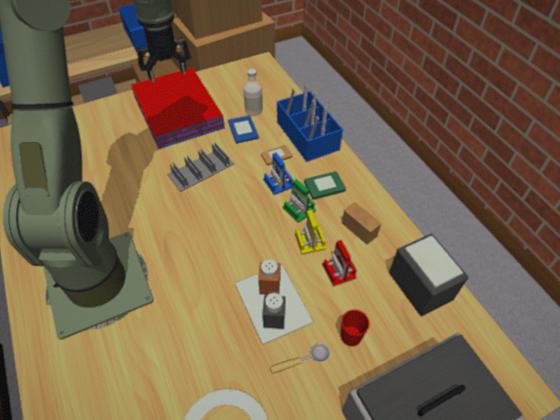

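All four signs are home in their clips (280,170 to 342,262). Both shakers stand cap up on the board at (269,277) and (275,308), and the bystanders haven't moved.

```bash
python3 -c "
from h import *
print(close_job())"
```

```text
the job is handed in; nothing more can be done
None
```

Job handed in at about 49 s: the final pictures show all four signs pressed home in their own-colour clips, both shakers upright, cap up, on the board, and the other items not visibly moved; the judge's verdict was not shown.

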